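Lay out the stacked lunch set

ROBOT

A 6-joint arm with a two-finger parallel gripper is mounted at the origin on a cart in front of the work surface, level with it; the furniture and walls round the work are solid. World frame = base frame: x ahead of the robot, y to its left, z up, the work surface at z = 0. Lengths are in m, angles in rad, forces in N, time in s.
With the tool pointing down it reaches from about 0.375 to 0.9 m from the base axis. Payload 3.1 kg.
Tool frame: the origin (TCP) lies between the finger pads; the fingertips stand 8 mm ahead of it and the grasp point (between the pads) lies 11 mm behind it; x points along the fingers, y is the direction in which the jaws open and shut, and the axes are right-handed (so a half turn about x gives the same grasp; the last joint's range is limited). The gripper opens to 85 mm and grips with 20 to 120 N. Pads are 22 mm wide; open, the fingers measure 114 mm over their backs; the gripper's body (76 mm by 85 mm) begins 54 mm behind the grasp point. The pads swing forward as they close: fully open they stand 13 mm farther back than shut.
Start: joints at [1.016, 0.527, 1.433, -0, 1.181, -0.178], TCP at [0.23, 0.581, 0.239] pointing down, gripper open.
Joint ranges: [-3.08, 3.08], [-0.75, 2.2], [0.22, 2.44], [-1.43, 4.57], [0, 2.65], [-2.85, 2.85]. Speed limits (rad/s): [2.79, 2.79, 3.14, 3.14, 3.14, 3.14].

INTERFACE

Orientations are given as a unit quaternion [w, x, y, z].
In Python, from workcell import status, imaging, order, finder gives the robot as it stands.
- The arm moves only by the shell command python3 -m pendant 'ROWS' [FORCE]. ROWS is JSON, a list of rows, each a list of 3 entries, a list of its own where there are three numbers: the shift along the tool's x, y, z in mm, then the turn, a rotation vector about the tool's x, y, z in rad, then the finger opening in mm, from 0 to 85.4. A call has exactly 5 rows; each row is the pose to reach, as a shift and turn from the pose commanded when the call began, along the tool's axes at that moment; what a row does not reach only later rows make up. A row lasts 1/12 s, in which the tool goes at most 41.7 mm and 7.16 degrees, less where a joint would pass 70% of its speed; a pose out of reach is approached as far as the arm can. A call with a gripper value outside its range is refused whole. The fingers move at their own pace and stop on an object; FORCE is the grip in N (left out, the last holds). Time passes only in rows, so rows that repeat a pose let the fingers close, or fill a call up. It gives the time, the measured TCP pose, the force and the opening at its end, in the units of the state.
- status.observe(): the state, without advancing time (a new reading comes with each control period).
- imaging.capture(name): name is "scene" or "side" or "wrist"; returns a dict with "pixels" (480x640x3 uint8, blue, green, red), "range_z" (480x640 float32, m along the optical axis (not along the pixel's ray), 0 where there is no reading), "fov_y" (degrees; the focal length in pixels is half the picture's height over the tangent of half this angle, whatever the lens; pixels are square), "cx", "cy" (the principal point, pixels), "dist_coeffs" ([k1, k2, p1, p2, k3] as OpenCV has them; the pictures are not rectified), "R" (3x3) and "t" (3): a world point X has camera coordinates R X + t. Camera axes: x right, y down, z forward; pixel columns grow to the right and rows downward; lengths in m; the calibration is good to about 2 mm. A picture is of the moment at which its call begins.
- order.job_done(): hands the job in, once; it reports no verdict.
Trained networks look in the newest picture that a camera, given by its name, has taken for a name from the list of things; names that differ only in an ending like _2 or _b are one class to them, and where a whole thing is asked for, a point or a joint stands for the part that bears it (a point fixed in the world has none). Each returns a list of dicts, best first, with "confidence" (0 to 1); they miss things now and then, are a little off and sometimes report something else, mostly with a low value. They report only what shows in the picture. A call takes as long as a camera call. They do not tell look-alikes from the thing itself.
- finder.masks_of(camera, thing): "mask" (480x640 bool, what is visible of it) and "position" ([column, row] in pixels, amid what is visible of it).
The state is a dict: "time_s": time; "joints": joint angles; "qvel": joint speeds; "joint_torque": joint torques, N m; "ee_pos": TCP position; "tool_rot": TCP orientation; "contact_force": force on the tool from outside, world axes, zero at the start; "moment": the same for the moment, N m; "gripper_width": finger opening in m.
Only numpy, scipy, OpenCV 4.12 (cv2) and the standard library are available. Lean on these libraries where they do the work, as an engineer would, in place of code of your own. Each camera call takes 0.05 s, during which the arm holds its last target. There are 200 camera calls.

TASK

Take the stack of full lunch boxes apart from the top down: set the round, the square and the short oblong box each flat in the wooden tray of its own shape, then stack the long box on its fixed twin so that it sits fully down between the four corner lugs. Move one box at a time, finish with each before taking the next, keep the boxes upright, and do not disturb the salt shaker or the spice jar.

Things in the scene. Friction and masses are not known exactly. Their poses are not given: they have to be found in the camera images.
- round_box: Round lidded box, diameter 44 mm, 40 mm high (about 0.12 kg), the top of the stack at the start, standing on the square box. White body, flat pale-wood lid with nothing sticking up, vertical sides that can be gripped anywhere; loose and full, so it is kept upright. Origin: centre of its underside, z up. 
- square_box: Square lidded box, 54 x 54 mm, 42 mm high (about 0.20 kg), third from below in the stack, standing on the short oblong box. White body, flat pale-wood lid with nothing sticking up, vertical sides that can be gripped anywhere; loose and full, so it is kept upright. Origin: centre of its underside, z up. x and y lie along its sides.
- short_box: Short oblong lidded box, 58 mm (x) by 104 mm (y), 44 mm high (about 0.28 kg), second in the stack, standing on the long box. White body, flat pale-wood lid with nothing sticking up, vertical sides that can be gripped anywhere; loose and full, so it is kept upright. Origin: centre of its underside, z up. y lies along its length.
- long_box: Long lidded box, 60 mm (x) by 140 mm (y), 46 mm high (about 0.35 kg), the bottom of the stack, standing loose on the worktop. White body, flat pale-wood lid with nothing sticking up, vertical sides that can be gripped anywhere; loose and full, so it is kept upright. Origin: centre of its underside, z up. y lies along its length.
- round_tray: Shallow brown wooden tray with a darker rim, fixed to the worktop. Its floor is 4 mm thick, the rim round it 5 mm wide and its top 10 mm above the worktop (6 mm above the tray's floor). Origin: centre of its underside, on the worktop, z up. Round, 70 mm outside, 60 mm inside the rim. The round box's place.
- square_tray: Shallow brown wooden tray with a darker rim, fixed to the worktop. Its floor is 4 mm thick, the rim round it 5 mm wide and its top 10 mm above the worktop (6 mm above the tray's floor). Origin: centre of its underside, on the worktop, z up. Square, 80 x 80 mm outside, 70 x 70 mm inside the rim. The square box's place. x and y lie along its sides.
- short_tray: Shallow brown wooden tray with a darker rim, fixed to the worktop. Its floor is 4 mm thick, the rim round it 5 mm wide and its top 10 mm above the worktop (6 mm above the tray's floor). Origin: centre of its underside, on the worktop, z up. Oblong, 84 mm (x) by 130 mm (y) outside, 74 x 120 mm inside the rim. The short oblong box's place. y lies along its length.
- base_box: Fixed twin of the long box, 60 (x) x 140 mm (y). Flat lid 46 mm above the worktop, with an L-shaped grey lug round each corner: 3 mm play per side, upright 6 mm above the lid, then leaning out as a lead-in to 13 mm above it. 83 x 163 mm over the lugs, which cover only the last 19 mm of each end; the middle of the long sides is free. Origin: centre of underside, on the worktop, z up.
- salt_shaker: Bystander: glass salt shaker with a grey domed top, 44 mm across, 90 mm high, loose, standing among the trays. Origin: centre of its underside.
- spice_jar: Bystander: glass spice jar with a black cap, 41 mm across, 105 mm high, loose, standing among the trays. Origin: centre of its underside.
Mind the look-alikes: they are no part of the job. What is shaped like the round_tray but yellow is not meant.

How it is judged:
By the outcome, as a careful person would: the job done as asked, in the order asked, and still so for the second after the job is handed in, with the robot touching nothing.
It also fails if it takes over 125 s, if anything falls off the work surface, if the arm or the gripper's body presses on something with over 40 N, if the wrist force passes 120 N, or if a joint passes its speed limit or range.

## Working session

There is one attempt and no reset: what is moved stays moved. The work goes in short steps, Python scripts to look and compute and a shell command to move; the robot and the scene stay as the last step left them, time stands still between calls to the robot, and variables do not carry over. Pictures are saved under pics/ and viewed, on a budget of 14 in all, crops included, one or two more only if the job needs it, and the job is handed in when it is done.

```bash
mkdir -p pics; ls; cat > h.py <<'E'
import numpy as np, cv2
from workcell import status, imaging, order, finder
from scipy.spatial.transform import Rotation as Ro
def cloud(c):
    f=240/np.tan(np.radians(c["fov_y"])/2); K=np.array([[f,0,c["cx"]],[0,f,c["cy"]],[0,0,1]])
    v,u=np.mgrid[:480,:640]
    p=cv2.undistortPoints(np.stack([u,v],-1).reshape(-1,1,2).astype(np.float64),K,np.array(c["dist_coeffs"],float)).reshape(480,640,2)
    z=c["range_z"].astype(float); P=np.dstack([p*z[...,None],z])
    W=(P-np.array(c["t"]))@np.array(c["R"])
    W[z==0]=np.nan
    return W
def state():
    s=status.observe(); q=s["tool_rot"]; R=Ro.from_quat([q[1],q[2],q[3],q[0]])
    return s,np.array(s["ee_pos"]),R
E
python3 - <<'E'
from h import *
s,p,R=state(); print(s); print(R.as_matrix().round(3))
for n in ["scene","side","wrist"]:
    c=imaging.capture(n); cv2.imwrite(f"pics/{n}0.png",c["pixels"]); np.savez(f"{n}0.npz",W=cloud(c),px=c["pixels"])
    if n=="wrist": continue
    for t in "round_box square_box short_box long_box round_tray square_tray short_tray base_box salt_shaker spice_jar".split():
        for m in finder.masks_of(n,t)[:3]:
            W=cloud(c)[m["mask"]]; W=W[~np.isnan(W[:,0])]
            top=W[W[:,2]>np.percentile(W[:,2],95)-.005]
            print(n,t,round(m["confidence"],2),np.round(m["position"]),m["mask"].sum(), "med",np.median(W,0).round(3),"min",np.percentile(W,2,axis=0).round(3),"max",np.percentile(W,98,axis=0).round(3))
E
```

```text
pics
{'time_s': 0.0, 'joints': array([ 1.01551980e+00,  5.28479485e-01,  1.43392833e+00, -8.80626660e-06,
        1.18139284e+00, -1.78452674e-01]), 'qvel': array([-0.00161015, -0.00100283,  0.00341307, -0.00149619,  0.0003323 ,
        0.00099733]), 'joint_torque': array([-9.33704396e-04, -4.42351449e+01, -1.78026670e+01, -1.99870015e-04,
        8.47806805e-03,  2.53084742e-06]), 'ee_pos': array([0.22954665, 0.58055498, 0.23831714]), 'tool_rot': array([ 0.69431553,  0.13170953,  0.69487018, -0.13316899]), 'contact_force': array([ 0.04250129,  0.11091269, -0.12405951]), 'moment': array([-0.0352927 ,  0.04080993,  0.0218554 ]), 'gripper_width': 0.08569376084859355}
[[-0.001  0.368  0.93 ]
 [-0.002  0.93  -0.368]
 [-1.    -0.002 -0.   ]]
scene round_box 0.59 [357. 318.] 677 med [0.452 0.026 0.17 ] min [0.44  0.012 0.137] max [0.478 0.047 0.173]
scene square_box 0.59 [354. 339.] 787 med [0.443 0.019 0.125] min [0.433 0.002 0.09 ] max [0.491 0.058 0.134]
scene short_box 0.62 [353. 353.] 1558 med [0.444 0.013 0.087] min [ 0.424 -0.022  0.048] max [0.496 0.084 0.092]
scene long_box 0.81 [
[... 1840 characters left out ...]
.189 0.002] max [0.506 0.269 0.011]
side square_tray 0.32 [243. 250.] 1326 med [0.45  0.411 0.004] min [0.406 0.348 0.001] max [0.496 0.479 0.011]
side short_tray 0.71 [244. 249.] 1313 med [0.451 0.41  0.004] min [0.407 0.348 0.001] max [0.495 0.479 0.011]
side base_box 0.8 [332. 263.] 2263 med [0.64  0.266 0.045] min [0.591 0.207 0.006] max [0.691 0.368 0.059]
side base_box 0.64 [283. 250.] 1032 med [0.535 0.311 0.062] min [ 0.516  0.305 -0.   ] max [0.555 0.343 0.106]
side salt_shaker 0.36 [244. 327.] 1161 med [0.472 0.008 0.122] min [ 0.438 -0.001  0.092] max [0.496 0.049 0.133]
side spice_jar 0.85 [283. 251.] 1030 med [0.535 0.311 0.062] min [ 0.515  0.305 -0.   ] max [0.555 0.345 0.106]
```

```bash
python3 - <<'E'
import cv2
a=cv2.imread("pics/side0.png"); b=cv2.imread("pics/scene0.png")
cv2.imwrite("pics/scene_c.png",cv2.resize(b[210:430,140:460],(800,550)))
cv2.imwrite("pics/side_c.png",cv2.resize(a[280:400,300:460],(800,600),interpolation=cv2.INTER_CUBIC))
E
```

```text
(no output)
```

View pics/scene_c.png

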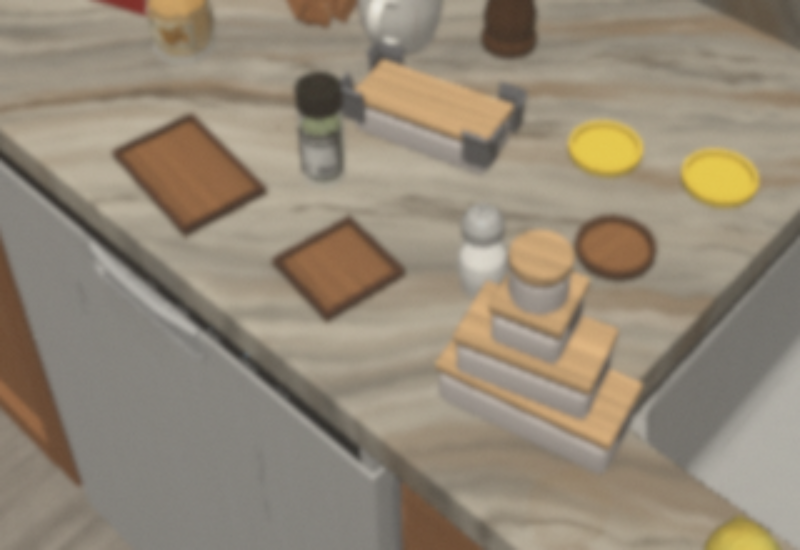

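View pics/side_c.png

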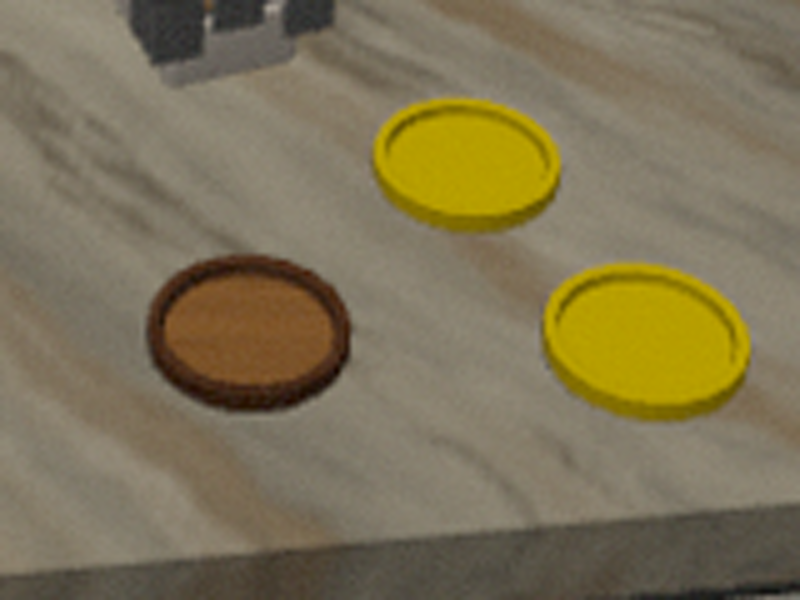

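```bash
python3 - <<'E'
from h import *
def load(n):
    d=np.load(n+"0.npz"); return d["W"].reshape(-1,3)
W=np.vstack([load("scene"),load("side")]); W=W[~np.isnan(W[:,0])]
def sel(x0,x1,y0,y1,z0,z1):
    m=(W[:,0]>x0)&(W[:,0]<x1)&(W[:,1]>y0)&(W[:,1]<y1)&(W[:,2]>z0)&(W[:,2]<z1); return W[m]
def rect(n,*a):
    P=sel(*a); (c,s,an)=cv2.minAreaRect((P[:,:2]*1000).astype(np.float32)); print(n,len(P),np.round(c,1),np.round(s,1),round(an,1),"z",np.median(P[:,2]).round(4))
rect("round",.40,.54,-.06,.12,.168,.18)
rect("square",.40,.54,-.06,.12,.127,.137)
rect("short",.40,.54,-.08,.12,.086,.096)
rect("long",.40,.54,-.10,.14,.040,.051)
rect("sqtray",.39,.53,.18,.29,.007,.014)
rect("shtray",.38,.51,.33,.50,.007,.014)
rect("base lid",.57,.71,.18,.39,.042,.049)
rect("base lugs",.57,.71,.18,.39,.053,.064)
for n,x,y in (("A",.636,.076),("B",.729,.157),("C",.771,.055)): rect(n,x-.05,x+.05,y-.05,y+.05,.007,.014)
rect("salt",.49,.58,.10,.19,.06,.095); rect("spice",.49,.58,.28,.38,.06,.110)
E
```

```text
round 922 [462.2  30.6] [43.8 47.6] 66.3 z 0.1716
square 907 [464.7  30.7] [58.1 60.4] 14.2 z 0.1316
short 1740 [463.6  30.3] [ 62.  108.5] 16.2 z 0.0896
long 1828 [468.7  47.5] [195.5 112.4] 79.1 z 0.0453
sqtray 434 [462.7 235.6] [83.8 84.5] 80.2 z 0.0094
shtray 631 [449.4 416.7] [136.4  89. ] 81.8 z 0.0094
base lid 2388 [661.9 298.6] [132.5 165.5] 14.2 z 0.0457
base lugs 501 [660.7 299. ] [134.5 173.6] 13.6 z 0.0576
A 490 [635.8  76.1] [71.2 72. ] 88.1 z 0.0095
B 384 [730.7 156.9] [71.1 72.4] 36.3 z 0.0093
C 459 [769.2  57.1] [71.5 72.7] 22.4 z 0.0091
salt 664 [527.  132.5] [30.1 39.3] 61.6 z 0.0796
spice 1000 [534.6 327. ] [44.8 45.7] 53.4 z 0.0933
```

Three tray-like rounds show in the side picture: brown at (349,350), yellow at (393,313) and yellow at (430,348). The brown one with the dark rim matches round_tray, and the crop confirms it. It sits at world (0.636, 0.076). Next I move above the stack.

```bash
python3 -m pendant '[[[0,-30,30],[0,0,0],85],[[0,-58,57],[0,0,0],85],[[0,-86,85],[0,0,0],85],[[0,-114,112],[0,0,0],85],[[0,-142,140],[0,0,0],85]]' 60
python3 -m pendant '[[[0,-30,30],[0,0,0],85],[[0,-58,57],[0,0,0],85],[[0,-86,85],[0,0,0],85],[[0,-114,112],[0,0,0],85],[[0,-142,140],[0,0,0],85]]'
python3 -m pendant '[[[0,-30,30],[0,0,0],85],[[0,-58,57],[0,0,0],85],[[0,-86,85],[0,0,0],85],[[0,-114,112],[0,0,0],85],[[0,-142,140],[0,0,0],85]]'
python3 -m pendant '[[[-10,0,0],[0.1,0,0],85],[[-20,0,0],[0.22,0,0],85],[[-30,0,0],[0.34,0,0],85],[[-40,0,0],[0.46,0,0],85],[[-50,0,0],[0.46,0,0],85]]'
python3 -m pendant '[[[0,0,0],[0.1,0,0],85],[[0,0,0],[0.22,0,0],85],[[0,0,0],[0.34,0,0],85],[[0,0,0],[0.46,0,0],85],[[0,0,0],[0.46,0,0],85]]'
python3 - <<'E'
from h import *
s,p,R=state(); print(p,R.as_matrix().round(3),s["time_s"])
c=imaging.capture("wrist"); cv2.imwrite("pics/w1.png",c["pixels"]); W=cloud(c)
print("cam",(-np.array(c["R"]).T@np.array(c["t"])).round(3))
for t in ["round_box","square_box","short_box","long_box"]:
  for m in finder.masks_of("wrist",t)[:2]:
    w=W[m["mask"]]; w=w[~np.isnan(w[:,0])]; zt=np.percentile(w[:,2],90); w=w[abs(w[:,2]-zt)<.005]
    print(t,round(m["confidence"],2),m["position"],cv2.minAreaRect((w[:,:2]*1000).astype(np.float32)),zt.round(4))
d=imaging.capture("side"); m=finder.masks_of("side","base_box")[0]; 
w=cloud(d)[m["mask"]]; w=w[~np.isnan(w[:,0])]
for lo,hi in((.042,.049),(.054,.062)):
  q=w[(w[:,2]>lo)&(w[:,2]<hi)]; print("base",len(q),cv2.minAreaRect((q[:,:2]*1000).astype(np.float32)))
E
```

```text
time_s: 1.57
ee_pos: [0.3081, 0.3961, 0.2394]
tool_rot: [0.695, 0.132, 0.695, -0.132]
contact_force: [0.3, -0.0, 0.3]
gripper_width: 0.0849
time_s: 1.98
ee_pos: [0.3861, 0.2124, 0.2396]
tool_rot: [0.695, 0.132, 0.694, -0.132]
contact_force: [1.6, -0.4, -0.4]
gripper_width: 0.0847
time_s: 2.4
ee_pos: [0.4641, 0.0285, 0.2396]
tool_rot: [0.695, 0.133, 0.694, -0.133]
contact_force: [0.4, 0.3, 0.5]
gripper_width: 0.0849
time_s: 2.82
ee_pos: [0.4638, 0.0302, 0.2899]
tool_rot: [0.645, 0.289, 0.645, -0.289]
contact_force: [0.3, -0.1, 0.8]
gripper_width: 0.085
time_s: 3.23
ee_pos: [0.4637, 0.0305, 0.2895]
tool_rot: [0.563, 0.428, 0.563, -0.428]
contact_force: [0.0, 0.0, -0.8]
gripper_width: 0.085
[0.4637244  0.03049835 0.28949966] [[ 0.     0.963  0.269]
 [-0.     0.269 -0.963]
 [-1.     0.     0.   ]] 3.2333
cam [0.441 0.106 0.423]
round_box 0.71 [323.1, 232.5] ((463.10589599609375, 31.422592163085938), (42.87370300292969, 42.9367790222168), 13.944110870361328) 0.172
square_box 0.7 [334.1, 199.3] ((465.5500793457031, 32.60775375366211), (54.3298225402832, 53.76137161254883), 14.027783393859863) 0.1321
short_box 0.57 [422.8, 116.9] ((530.0526733398438, 136.07455444335938), (27.182849884033203, 27.722766876220703), 3.0564541816711426) 0.0876
long_box 0.64 [331.1, 145.2] ((465.4650573730469, 27.329631805419922), (60.055763244628906, 140.77008056640625), 12.38608455657959) 0.0462
base 1230 ((639.4879760742188, 288.8219299316406), (75.78692626953125, 157.498779296875), 13.623774528503418)
base 207 ((639.268798828125, 289.28790283203125), (81.9587173461914, 163.813232421875), 13.502044677734375)
```

View pics/w1.png

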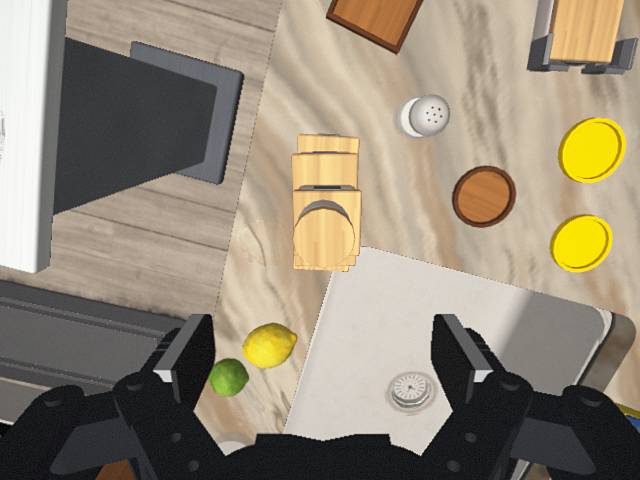

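The wrist picture shows the stack at (325,200), with the round lid on top at (323,232). The brown tray is at (484,196) and the yellow ones lie to its right. The round box is at (463,31) mm, so I can descend and grip.

```bash
python3 -m pendant '[[[20,0,0],[0,0,0],85],[[50,0,0],[0,0,0],85],[[80,0,0],[0,0,0],85],[[105,0,0],[0,0,0],85],[[120,0,0],[0,0,0],85]]' 60
python3 -m pendant '[[[6,0,0],[0,0,0],85],[[12,0,0],[0,0,0],85],[[17,0,0],[0,0,0],85],[[17,0,0],[0,0,0],70],[[17,0,0],[0,0,0],60]]'
python3 -m pendant '[[[0,0,0],[0,0,0],52],[[0,0,0],[0,0,0],48],[[0,0,0],[0,0,0],42],[[0,0,0],[0,0,0],36],[[0,0,0],[0,0,0],36]]' 50
python3 -m pendant '[[[0,0,0],[0,0,0],36],[[-2,0,0],[0,0,0],36],[[-6,0,0],[0,0,0],36],[[-12,0,0],[0,0,0],36],[[-20,0,0],[0,0,0],36]]'
python3 -m pendant '[[[-10,0,0],[0,0,0],36],[[-20,0,0],[0,0,0],36],[[-28,0,0],[0,0,0],36],[[-34,0,0],[0,0,0],36],[[-36,0,0],[0,0,0],36]]'
python3 - <<'E'
from h import *
c=imaging.capture("side"); W=cloud(c); np.save("s1.npy",W); cv2.imwrite("pics/s1.png",c["pixels"][180:420,150:470])
for t in ["round_box","square_box"]:
  for m in finder.masks_of("side",t)[:2]:
    w=W[m["mask"]]; w=w[~np.isnan(w[:,0])]; print(t,m["confidence"],np.percentile(w,[2,50,98],axis=0).round(3).tolist())
E
```

```text
time_s: 4.0
ee_pos: [0.4624, 0.0307, 0.167]
tool_rot: [0.563, 0.426, 0.565, -0.427]
contact_force: [0.2, -0.3, -0.3]
gripper_width: 0.0851
time_s: 4.42
ee_pos: [0.4643, 0.0304, 0.1529]
tool_rot: [0.564, 0.427, 0.563, -0.427]
contact_force: [0.1, 0.0, 0.5]
gripper_width: 0.0635
time_s: 4.83
ee_pos: [0.4643, 0.0305, 0.1533]
tool_rot: [0.564, 0.427, 0.563, -0.427]
contact_force: [0.0, -0.0, 5.6]
gripper_width: 0.0423
time_s: 5.25
ee_pos: [0.4632, 0.0305, 0.1725]
tool_rot: [0.563, 0.427, 0.564, -0.427]
contact_force: [-0.2, -0.1, -1.8]
gripper_width: 0.0425
time_s: 5.67
ee_pos: [0.4643, 0.0304, 0.2096]
tool_rot: [0.564, 0.427, 0.563, -0.427]
contact_force: [0.0, 0.1, -1.4]
gripper_width: 0.0427
round_box 0.64 [[0.446, 0.009, 0.189], [0.465, 0.015, 0.22], [0.484, 0.049, 0.229]]
round_box 0.38 [[0.589, 0.206, 0.007], [0.639, 0.268, 0.045], [0.689, 0.368, 0.059]]
square_box 0.79 [[0.439, -0.0, 0.093], [0.468, 0.012, 0.131], [0.496, 0.055, 0.133]]
```

```bash
python3 -m pendant '[[[0,10,0],[0,0,0],36],[[0,30,1],[0,0,0],36],[[0,60,1],[0,0,0],36],[[0,90,1],[0,0,0],36],[[0,110,2],[0,0,0],36]]'
python3 -m pendant '[[[0,20,0],[0,0,0],36],[[0,42,0],[0,0,0],36],[[0,58,0],[0,0,0],36],[[0,66,0],[0,0,0],36],[[0,68,0],[0,0,0],36]]'
python3 -m pendant '[[[10,0,0],[0,0,0],36],[[30,0,0],[0,0,0],36],[[60,0,0],[0,0,0],36],[[90,0,0],[0,0,0],36],[[110,0,0],[0,0,0],36]]'
python3 -m pendant '[[[15,0,0],[0,0,0],36],[[28,0,0],[0,0,0],36],[[36,0,0],[0,0,0],36],[[40,0,0],[0,0,0],36],[[40,0,0],[0,0,0],36]]'
python3 - <<'E'
from h import *
s,p,R=state(); print(p)
c=imaging.capture("side"); W=cloud(c)
cv2.imwrite("pics/s2.png",cv2.resize(c["pixels"][270:390,280:440],(640,480)))
for t in ["round_box","round_tray"]:
  for m in finder.masks_of("side",t)[:2]:
    w=W[m["mask"]]; w=w[~np.isnan(w[:,0])]; print(t,m["confidence"],np.percentile(w,[2,50,98],axis=0).round(3).tolist())
E
```

```text
time_s: 6.23
ee_pos: [0.5735, 0.0591, 0.2078]
tool_rot: [0.564, 0.428, 0.563, -0.426]
contact_force: [0.5, -0.3, -1.7]
gripper_width: 0.0431
time_s: 6.65
ee_pos: [0.637, 0.0772, 0.2072]
tool_rot: [0.564, 0.427, 0.564, -0.427]
contact_force: [-0.2, 0.1, -1.2]
gripper_width: 0.0425
time_s: 7.07
ee_pos: [0.6323, 0.0765, 0.0951]
tool_rot: [0.562, 0.426, 0.565, -0.428]
contact_force: [-0.5, 0.2, -2.0]
gripper_width: 0.0426
time_s: 7.48
ee_pos: [0.635, 0.0766, 0.0576]
tool_rot: [0.563, 0.427, 0.564, -0.427]
contact_force: [-0.3, -0.2, -1.4]
gripper_width: 0.0427
[0.6349864  0.07664589 0.05761827]
round_box 0.77 [[0.619, 0.055, 0.04], [0.634, 0.061, 0.073], [0.652, 0.091, 0.077]]
round_tray 0.88 [[0.606, 0.041, 0.001], [0.637, 0.07, 0.005], [0.668, 0.097, 0.011]]
round_tray 0.65 [[0.738, 0.022, -0.001], [0.772, 0.056, 0.004], [0.802, 0.089, 0.011]]
```

View pics/s2.png

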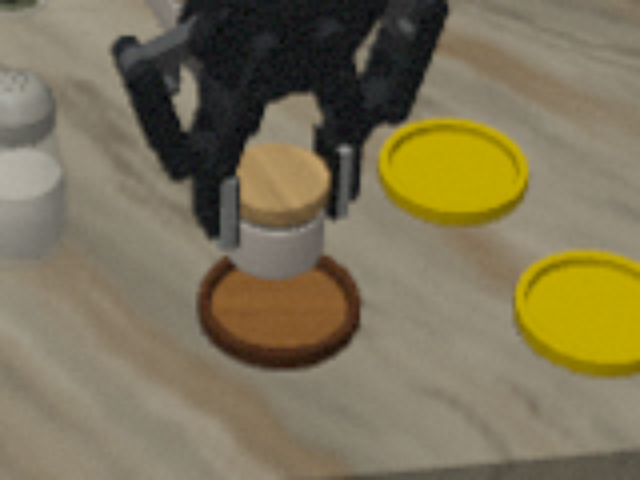

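The box (280,205 in the crop) hangs centred over the brown tray (280,305). I lower it onto the floor.

```bash
python3 -m pendant '[[[10,0,0],[0,0,0],36],[[20,0,0],[0,0,0],36],[[26,0,0],[0,0,0],36],[[30,0,0],[0,0,0],36],[[31,0,0],[0,0,0],36]]'
python3 -m pendant '[[[0.5,0,0],[0,0,0],36],[[1,0,0],[0,0,0],36],[[1.5,0,0],[0,0,0],36],[[2,0,0],[0,0,0],36],[[2,0,0],[0,0,0],36]]'
python3 -c "
from h import *
print(state()[1],state()[0]['contact_force'])"
```

```text
time_s: 8.05
ee_pos: [0.6347, 0.0768, 0.0259]
tool_rot: [0.563, 0.427, 0.564, -0.428]
contact_force: [-0.6, -0.1, -1.1]
gripper_width: 0.0427
time_s: 8.47
ee_pos: [0.6358, 0.0767, 0.0255]
tool_rot: [0.564, 0.427, 0.563, -0.427]
contact_force: [-0.0, 0.6, -0.8]
gripper_width: 0.0428
[0.63580105 0.07672199 0.02553608] [-0.01221163  0.61563044 -0.82957131]
```

```bash
python3 -m pendant '[[[0.5,0,0],[0,0,0],36],[[1,0,0],[0,0,0],36],[[1.5,0,0],[0,0,0],36],[[1.5,0,0],[0,0,0],36],[[1.5,0,0],[0,0,0],36]]'
```

```text
time_s: 8.88
ee_pos: [0.6358, 0.0767, 0.0254]
tool_rot: [0.564, 0.427, 0.563, -0.427]
contact_force: [-2.3, -0.2, 6.9]
gripper_width: 0.0425
```

```bash
python3 -m pendant '[[[-1,0,0],[0,0,0],42],[[-1,0,0],[0,0,0],50],[[-1,0,0],[0,0,0],60],[[-2,0,0],[0,0,0],70],[[-4,0,0],[0,0,0],70]]'
python3 -m pendant '[[[-10,0,0],[0,0,0],70],[[-30,0,0],[0,0,0],70],[[-60,0,0],[0,0,0],85],[[-95,0,0],[0,0,0],85],[[-130,0,0],[0,0,0],85]]'
python3 -m pendant '[[[-10,-30,0],[0,0,0],85],[[-30,-65,-1],[0,0,0],85],[[-50,-105,-2],[0,0,0],85],[[-60,-145,-2],[0,0,0],85],[[-60,-177,-2],[0,0,0],85]]'
python3 - <<'E'
from h import *
s,p,R=state(); print(p,s["time_s"])
c=imaging.capture("wrist"); cv2.imwrite("pics/w2.png",c["pixels"]); W=cloud(c)
for t in ["round_box","square_box","round_tray","square_tray","base_box"]:
  for m in finder.masks_of("wrist",t)[:2]:
    w=W[m["mask"]]; w=w[~np.isnan(w[:,0])]; zt=np.percentile(w[:,2],90); w=w[abs(w[:,2]-zt)<.004]
    print(t,round(m["confidence"],2),np.round(m["position"]),[np.round(k,1) for k in cv2.minAreaRect((w[:,:2]*1000).astype(np.float32))],zt.round(4))
w=W[(W[...,0]>.4)&(W[...,0]<.54)&(W[...,1]>-.05)&(W[...,1]<.1)]
for a,b in((.127,.137),(.086,.095)):
  q=w[(w[:,2]>a)&(w[:,2]<b)]; print([np.round(k,1) for k in cv2.minAreaRect((q[:,:2]*1000).astype(np.float32))])
E
```

```text
time_s: 9.3
ee_pos: [0.6354, 0.0767, 0.0275]
tool_rot: [0.563, 0.427, 0.564, -0.427]
contact_force: [0.1, -0.5, -0.5]
gripper_width: 0.0701
time_s: 9.72
ee_pos: [0.6351, 0.0767, 0.1593]
tool_rot: [0.563, 0.427, 0.564, -0.427]
contact_force: [0.4, -0.3, -0.0]
gripper_width: 0.085
time_s: 10.13
ee_pos: [0.4636, 0.0304, 0.2205]
tool_rot: [0.565, 0.428, 0.562, -0.426]
contact_force: [-0.2, -1.1, 0.4]
gripper_width: 0.0848
[0.46358455 0.03044364 0.22053034] 10.1333
round_box 0.87 [522. 213.] [array([633.8,  77.3]), array([42.6, 43.6]), np.float64(32.8)] 0.0439
round_box 0.59 [327. 245.] [array([465.7,  32. ]), array([54.1, 54.6]), np.float64(15.2)] 0.1319
square_box 0.91 [325. 246.] [array([465.7,  32. ]), array([54.1, 54.6]), np.float64(15.2)] 0.1319
round_tray 0.74 [625. 161.] [array([715.6, 147.8]), array([35.4, 69. ]), np.float64(29.8)] 0.0091
round_tray 0.73 [498. 196.] [array([631.1,  78.1]), array([68.8, 59. ]), np.float64(78.9)] 0.0096
square_tray 0.58 [395.  12.] [array([469.1, 195.9]), array([72.4, 28. ]), np.float64(15.9)] 0.0096
base_box 0.82 [605.  31.] [array([622.2, 214.5]), array([19., 38.]), np.float64(53.4)] 0.0575
base_box 0.52 [327. 181.] [array([464.6,  31.4]), array([ 58.1, 104.4]), np.float64(16.1)] 0.0901
[array([465.6,  32.2]), array([54.1, 55.1]), np.float64(15.2)]
[array([464.6,  31.4]), array([ 58.1, 104.4]), np.float64(16.1)]
```

View pics/w2.png

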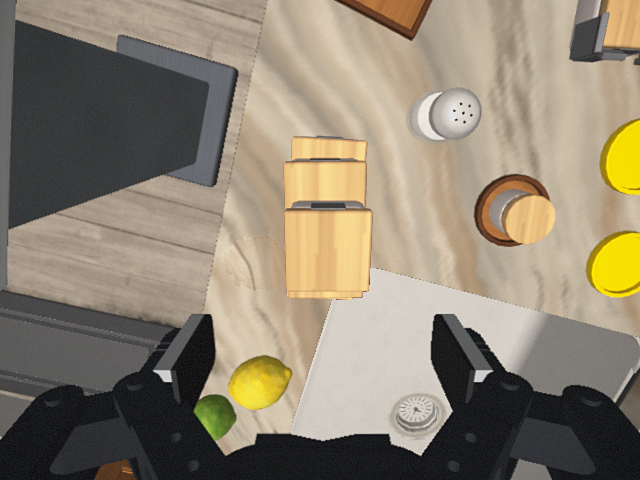

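The picture shows the round box in the brown tray at (515,213), lid at z 0.044, so it is flat. The square box is next, at (465.6,32.1) mm, yaw 15°.

```bash
python3 -m pendant '[[[20,2,-1],[0,0,0],85],[[45,2,-1],[0,0,0],85],[[70,2,-1],[0,0,0],85],[[88,2,-1],[0,0,0],85],[[96,2,-1],[0,0,0],85]]'
python3 -m pendant '[[[6,0,0],[0,0,0],85],[[11,0,0],[0,0,0],85],[[12,0,0],[0,0,0],85],[[12,0,0],[0,0,0],72],[[12,0,0],[0,0,0],62]]'
python3 -m pendant '[[[0,0,0],[0,0,0],57],[[0,0,0],[0,0,0],53],[[0,0,0],[0,0,0],46],[[0,0,0],[0,0,0],46],[[0,0,0],[0,0,0],46]]' 60
python3 -m pendant '[[[0,0,0],[0,0,0],46],[[-2,0,0],[0,0,0],46],[[-6,0,0],[0,0,0],46],[[-12,0,0],[0,0,0],46],[[-20,0,0],[0,0,0],46]]'
python3 -m pendant '[[[-10,0,0],[0,0,0],46],[[-20,0,0],[0,0,0],46],[[-30,0,0],[0,0,0],46],[[-38,0,0],[0,0,0],46],[[-42,0,0],[0,0,0],46]]'
python3 -m pendant '[[[0,2,-10],[0,0,0],46],[[0,6,-30],[0,0,0],46],[[0,10,-55],[0,0,0],46],[[0,16,-75],[0,0,0],46],[[0,20,-85],[0,0,0],46]]'
python3 - <<'E'
from h import *
s,p,R=state(); print(p,s["time_s"],R.as_matrix().round(3).tolist())
c=imaging.capture("wrist"); cv2.imwrite("pics/w3.png",c["pixels"]); W=cloud(c)
for t in ["square_box","square_tray","short_tray","salt_shaker","spice_jar"]:
  for m in finder.masks_of("wrist",t)[:2]:
    w=W[m["mask"]]; w=w[~np.isnan(w[:,0])]; zt=np.percentile(w[:,2],90); w=w[abs(w[:,2]-zt)<.006]
    print(t,round(m["confidence"],2),np.round(m["position"]),[np.round(k,1) for k in cv2.minAreaRect((w[:,:2]*1000).astype(np.float32))],zt.round(4))
E
```

```text
time_s: 10.85
ee_pos: [0.4666, 0.0325, 0.1193]
tool_rot: [0.563, 0.426, 0.565, -0.427]
contact_force: [-0.6, -0.0, -0.6]
gripper_width: 0.0849
time_s: 11.27
ee_pos: [0.467, 0.0322, 0.1105]
tool_rot: [0.564, 0.427, 0.563, -0.427]
contact_force: [0.3, -0.7, 0.5]
gripper_width: 0.0633
time_s: 11.68
ee_pos: [0.4669, 0.0322, 0.1108]
tool_rot: [0.564, 0.427, 0.563, -0.427]
contact_force: [-0.6, 0.5, 5.2]
gripper_width: 0.0531
time_s: 12.1
ee_pos: [0.4658, 0.0323, 0.13]
tool_rot: [0.563, 0.427, 0.564, -0.427]
contact_force: [-0.7, 0.8, -1.9]
gripper_width: 0.0528
time_s: 12.52
ee_pos: [0.4668, 0.0322, 0.1733]
tool_rot: [0.564, 0.427, 0.563, -0.427]
contact_force: [-0.2, 0.5, -1.5]
gripper_width: 0.053
time_s: 12.93
ee_pos: [0.4612, 0.1219, 0.1714]
tool_rot: [0.563, 0.426, 0.565, -0.427]
contact_force: [0.2, -1.0, -2.9]
gripper_width: 0.0531
[0.46124869 0.12191407 0.17137074] 12.9333 [[-0.002, 0.962, 0.272], [0.001, 0.272, -0.962], [-1.0, -0.002, -0.001]]
square_box 0.79 [321. 337.] [array([460.1, 121.7]), array([54.6, 55.8]), np.float64(15.6)] 0.1923
square_tray 0.82 [369.  75.] [array([463.5, 234.9]), array([80.2, 80.4]), np.float64(81.0)] 0.0093
short_tray 0.46 [509. 332.] [array([633.7,  78.1]), array([43.2, 42.2]), np.float64(6.9)] 0.0437
salt_shaker 0.74 [425. 247.] [array([530.3, 136.5]), array([28.9, 29.6]), np.float64(24.8)] 0.0873
salt_shaker 0.73 [510. 330.] [array([633.7,  78.1]), array([43.2, 42.2]), np.float64(6.9)] 0.0437
spice_jar 0.44 [504.   2.] [array([538.6, 307.2]), array([12.5,  1.7]), np.float64(13.0)] 0.017
```

View pics/w3.png

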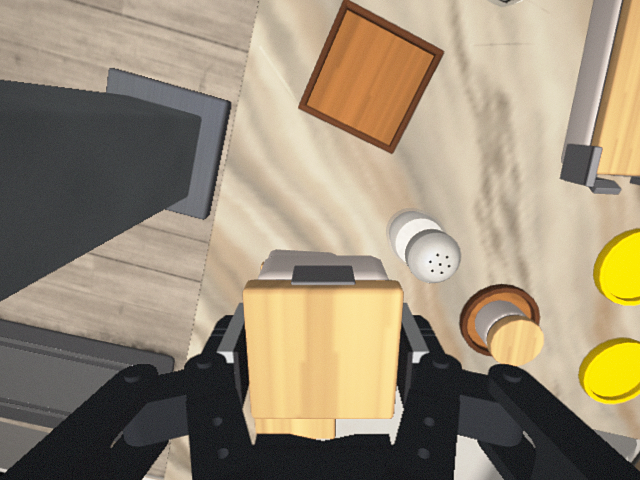

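The tray shows at (371,76), world (463.5,234.9) mm, yaw -9°. The held box is square in the jaws at yaw 15.6°, so I move and turn by +0.43 rad about tool x.

```bash
python3 -m pendant '[[[0,4,-15],[0,0,0],46],[[0,12,-40],[0,0,0],46],[[0,20,-70],[0,0,0],46],[[0,28,-98],[0,0,0],46],[[0,32.5,-111],[0,0,0],46]]'
python3 -m pendant '[[[0,0,0],[0.09,0,0],46],[[0,0,0],[0.2,0,0],46],[[0,0,0],[0.32,0,0],46],[[0,0,0],[0.43,0,0],46],[[0,0,0],[0.43,0,0],46]]'
python3 -m pendant '[[[10,0,0],[0,0,0],46],[[30,0,0],[0,0,0],46],[[60,0,0],[0,0,0],46],[[85,0,0],[0,0,0],46],[[100,0,0],[0,0,0],46]]'
python3 -m pendant '[[[8,0,0],[0,0,0],46],[[14,0,0],[0,0,0],46],[[18,0,0],[0,0,0],46],[[20,0,0],[0,0,0],46],[[20,0,0],[0,0,0],46]]'
python3 - <<'E'
from h import *
s,p,R=state(); print(p,s["time_s"],R.as_matrix().round(3).tolist())
for n in ["wrist","scene"]:
 c=imaging.capture(n); cv2.imwrite(f"pics/{n}4.png",c["pixels"]); W=cloud(c)
 for t in ["square_box","square_tray"]:
  for m in finder.masks_of(n,t)[:1]:
    w=W[m["mask"]]; w=w[~np.isnan(w[:,0])]; zt=np.percentile(w[:,2],90); w=w[abs(w[:,2]-zt)<.006]
    print(n,t,round(m["confidence"],2),np.round(m["position"]),[np.round(k,1) for k in cv2.minAreaRect((w[:,:2]*1000).astype(np.float32))],zt.round(4))
E
```

```text
time_s: 13.65
ee_pos: [0.4641, 0.2368, 0.1718]
tool_rot: [0.563, 0.428, 0.564, -0.427]
contact_force: [0.0, 0.3, -1.3]
gripper_width: 0.0527
time_s: 14.07
ee_pos: [0.4641, 0.2342, 0.1717]
tool_rot: [-0.459, -0.538, -0.459, 0.538]
contact_force: [0.0, 0.1, -2.1]
gripper_width: 0.053
time_s: 14.48
ee_pos: [0.4626, 0.2342, 0.069]
tool_rot: [-0.459, -0.536, -0.461, 0.538]
contact_force: [-1.2, -0.9, -1.7]
gripper_width: 0.053
time_s: 14.9
ee_pos: [0.4643, 0.2352, 0.0521]
tool_rot: [0.46, 0.538, 0.459, -0.537]
contact_force: [-0.5, 0.3, -1.3]
gripper_width: 0.0535
[0.46428786 0.23518302 0.05208879] 14.9 [[0.001, 0.988, -0.155], [0.0, -0.155, -0.988], [-1.0, 0.001, -0.0]]
wrist square_box 0.82 [322. 338.] [array([463.2, 235.1]), array([55.8, 54.5]), np.float64(80.7)] 0.073
wrist square_tray 0.93 [325. 232.] [array([466.5, 255.1]), array([39.6, 80.3]), np.float64(81.0)] 0.0094
scene square_box 0.61 [277. 302.] [array([461. , 234.4]), array([58.9, 55.2]), np.float64(79.1)] 0.0749
scene square_tray 0.89 [273. 323.] [array([459. , 235.6]), array([81., 79.]), np.float64(81.4)] 0.0096
```

```bash
python3 -m pendant '[[[8,0,0],[0,0,0],46],[[16,0,0],[0,0,0],46],[[22,0,0],[0,0,0],46],[[25,0,0],[0,0,0],46],[[25,0,0],[0,0,0],46]]'
python3 -m pendant '[[[0.5,0,0],[0,0,0],46],[[1,0,0],[0,0,0],46],[[1.5,0,0],[0,0,0],46],[[2,0,0],[0,0,0],46],[[2,0,0],[0,0,0],46]]'
python3 -m pendant '[[[0.5,0,0],[0,0,0],46],[[0.5,0,0],[0,0,0],46],[[1,0,0],[0,0,0],46],[[1,0,0],[0,0,0],46],[[1,0,0],[0,0,0],46]]'
```

```text
time_s: 15.62
ee_pos: [0.4631, 0.2349, 0.0255]
tool_rot: [-0.459, -0.537, -0.46, 0.538]
contact_force: [-0.6, -0.1, -1.5]
gripper_width: 0.0528
time_s: 16.03
ee_pos: [0.464, 0.2352, 0.025]
tool_rot: [0.46, 0.538, 0.459, -0.537]
contact_force: [-0.3, 0.2, -2.0]
gripper_width: 0.0532
time_s: 16.45
ee_pos: [0.464, 0.2353, 0.0249]
tool_rot: [0.46, 0.538, 0.459, -0.537]
contact_force: [-2.2, 1.1, 7.4]
gripper_width: 0.0531
```

```bash
python3 -m pendant '[[[-1,0,0],[0,0,0],52],[[-1,0,0],[0,0,0],60],[[-1,0,0],[0,0,0],72],[[-2,0,0],[0,0,0],80],[[-4,0,0],[0,0,0],80]]'
python3 -m pendant '[[[-10,0,0],[0,0,0],80],[[-40,0,0],[0,0,0],80],[[-75,0,0],[0,0,0],85],[[-110,0,0],[0,0,0],85],[[-150,0,0],[0,0,0],85]]'
python3 -m pendant '[[[0,3,20],[0,0,0],85],[[0,8,50],[0,0,0],85],[[0,12,75],[0,0,0],85],[[0,16,100],[0,0,0],85],[[0,16,100],[0,0,0],85]]'
python3 -m pendant '[[[0,3,20],[-0.1,0,0],85],[[0,8,50],[-0.2,0,0],85],[[0,12,75],[-0.3,0,0],85],[[0,16,101],[-0.4,0,0],85],[[0,16,101],[-0.435,0,0],85]]'
python3 - <<'E'
from h import *
s,p,R=state(); print(p,s["time_s"],R.as_matrix().round(3).tolist())
c=imaging.capture("wrist"); cv2.imwrite("pics/w5.png",c["pixels"]); W=cloud(c)
w=W[(W[...,0]>.4)&(W[...,0]<.54)&(W[...,1]>-.08)&(W[...,1]<.13)]
for a,b in((.086,.095),(.041,.051)):
  q=w[(w[:,2]>a)&(w[:,2]<b)]; print([np.round(k,1) for k in cv2.minAreaRect((q[:,:2]*1000).astype(np.float32))],np.median(q[:,2]).round(4))
c=imaging.capture("scene"); cv2.imwrite("pics/scene5.png",cv2.resize(c["pixels"][210:430,140:460],(800,550))); W=cloud(c)
for t in ["square_box","short_tray","spice_jar","salt_shaker"]:
  for m in finder.masks_of("scene",t)[:1]:
    w=W[m["mask"]]; w=w[~np.isnan(w[:,0])]; zt=np.percentile(w[:,2],90); w=w[abs(w[:,2]-zt)<.006]
    print(t,round(m["confidence"],2),np.round(m["position"]),[np.round(k,1) for k in cv2.minAreaRect((w[:,:2]*1000).astype(np.float32))],zt.round(4))
E
```

```text
time_s: 16.87
ee_pos: [0.4637, 0.2351, 0.0276]
tool_rot: [-0.459, -0.537, -0.46, 0.538]
contact_force: [-0.3, -0.8, -0.7]
gripper_width: 0.08
time_s: 17.28
ee_pos: [0.4628, 0.2348, 0.1792]
tool_rot: [-0.459, -0.537, -0.46, 0.538]
contact_force: [1.2, 0.2, 0.4]
gripper_width: 0.0849
time_s: 17.7
ee_pos: [0.464, 0.1307, 0.1787]
tool_rot: [-0.459, -0.538, -0.458, 0.538]
contact_force: [0.8, -0.3, 0.2]
gripper_width: 0.0852
time_s: 18.12
ee_pos: [0.465, 0.0285, 0.1785]
tool_rot: [0.566, 0.425, 0.564, -0.426]
contact_force: [-0.1, 0.0, -0.9]
gripper_width: 0.0851
[0.46502598 0.02850302 0.17846339] 18.1167 [[0.002, 0.961, 0.276], [-0.001, 0.276, -0.961], [-1.0, 0.001, 0.002]]
[array([494.3,  53.8]), array([127.8, 131. ]), np.float64(16.0)] 0.0892
[array([456. ,  57.3]), array([186.1,  88.5]), np.float64(61.7)] 0.0451
square_box 0.98 [276. 309.] [array([459.7, 235.3]), array([57.4, 55. ]), np.float64(80.4)] 0.0471
short_tray 0.79 [216. 279.] [array([447.1, 416.9]), array([134.7,  84.1]), np.float64(82.0)] 0.0096
spice_jar 0.93 [267. 260.] [array([531.9, 328.2]), array([39.8, 38.2]), np.float64(29.6)] 0.1051
salt_shaker 0.85 [328. 312.] [array([522.5, 141. ]), array([28.4, 17.5]), np.float64(40.9)] 0.0873
```

View pics/scene5.png

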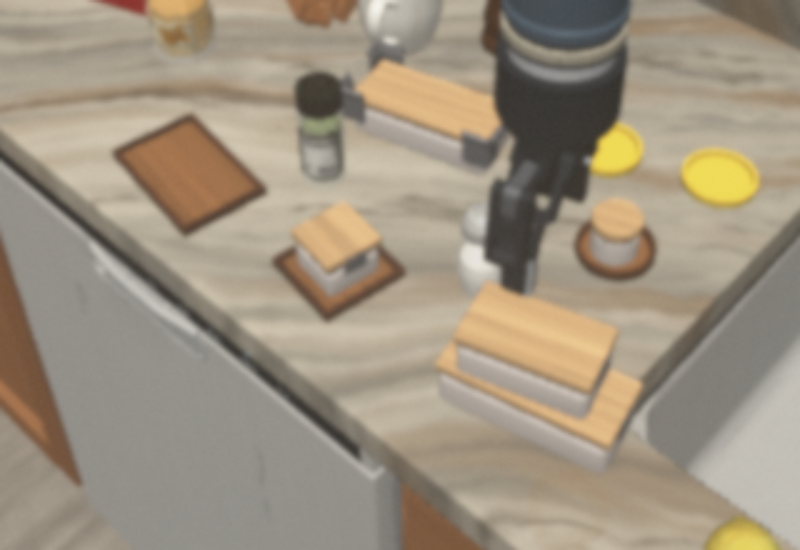

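The square box sits in its tray at (338,250), and both bystanders are unmoved. I grip the short box next.

```bash
python3 -m pendant '[[[20,0,0],[0,0,0],85],[[45,0,0],[0,0,0],85],[[70,0,0],[0,0,0],85],[[88,0,0],[0,0,0],85],[[96,0,0],[0,0,0],85]]'
python3 -m pendant '[[[6,0,0],[0,0,0],85],[[11,0,0],[0,0,0],85],[[12,0,0],[0,0,0],85],[[12,0,0],[0,0,0],76],[[12,0,0],[0,0,0],66]]'
python3 -m pendant '[[[0,0,0],[0,0,0],61],[[0,0,0],[0,0,0],57],[[0,0,0],[0,0,0],50],[[0,0,0],[0,0,0],50],[[0,0,0],[0,0,0],50]]' 70
python3 -m pendant '[[[0,0,0],[0,0,0],50],[[-2,0,0],[0,0,0],50],[[-6,0,0],[0,0,0],50],[[-12,0,0],[0,0,0],50],[[-20,0,0],[0,0,0],50]]'
python3 -m pendant '[[[-10,0,0],[0,0,0],50],[[-25,0,0],[0,0,0],50],[[-42,0,0],[0,0,0],50],[[-55,0,0],[0,0,0],50],[[-60,0,0],[0,0,0],50]]'
python3 - <<'E'
from h import *
s,p,R=state(); print(p,s["time_s"],R.as_matrix().round(3).tolist())
c=imaging.capture("side"); cv2.imwrite("pics/s6.png",cv2.resize(c["pixels"][230:430,160:400],(720,600)))
c=imaging.capture("wrist"); W=cloud(c)
m=(W[...,2]>.156)&(W[...,2]<.176)&(W[...,1]>-.07)&(W[...,1]<.1)&(W[...,0]<.52)&(W[...,0]>.41)
q=W[m]; print(len(q),[np.round(k,1) for k in cv2.minAreaRect((q[:,:2]*1000).astype(np.float32))],np.percentile(q[:,2],[5,50,95]).round(4))
E
```

```text
time_s: 18.83
ee_pos: [0.4629, 0.0327, 0.0799]
tool_rot: [0.564, 0.425, 0.566, -0.426]
contact_force: [-1.0, 0.5, -0.7]
gripper_width: 0.0844
time_s: 19.25
ee_pos: [0.4648, 0.0316, 0.0705]
tool_rot: [0.565, 0.426, 0.564, -0.425]
contact_force: [-0.6, -0.8, -1.0]
gripper_width: 0.0664
time_s: 19.67
ee_pos: [0.465, 0.0315, 0.0709]
tool_rot: [0.565, 0.426, 0.564, -0.425]
contact_force: [-0.3, 0.3, 7.2]
gripper_width: 0.0567
time_s: 20.08
ee_pos: [0.4636, 0.0317, 0.0899]
tool_rot: [0.564, 0.425, 0.565, -0.426]
contact_force: [0.2, -0.1, -3.4]
gripper_width: 0.0567
time_s: 20.5
ee_pos: [0.465, 0.0316, 0.1519]
tool_rot: [0.566, 0.426, 0.564, -0.425]
contact_force: [0.9, 0.0, -2.8]
gripper_width: 0.0566
[0.46500103 0.03155605 0.15188423] 20.5 [[0.003, 0.961, 0.275], [-0.001, 0.275, -0.961], [-1.0, 0.003, 0.001]]
39959 [array([462.5,  36.3]), array([84.7, 94.8]), np.float64(15.9)] [0.168  0.1701 0.1712]
```

View pics/s6.png

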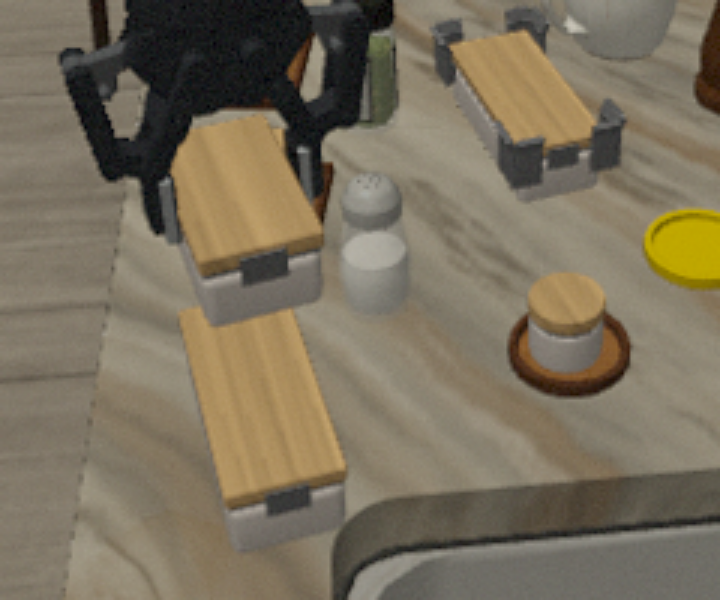

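Side crop: the short box is held level at (245,215) and the long box underneath at (265,410) is unmoved. I carry it towards its tray.

```bash
python3 -m pendant '[[[0,3,-12],[0,0,0],50],[[0,9,-38],[0,0,0],50],[[0,16,-68],[0,0,0],50],[[0,23,-98],[0,0,0],50],[[0,30,-124],[0,0,0],50]]'
python3 -m pendant '[[[0,7,-28],[0,0,0],50],[[0,14,-58],[0,0,0],50],[[0,21,-88],[0,0,0],50],[[0,27,-112],[0,0,0],50],[[0,30,-124],[0,0,0],50]]'
python3 -m pendant '[[[0,0,0],[0.1,0,0],50],[[0,0,0],[0.2,0,0],50],[[0,0,0],[0.31,0,0],50],[[0,0,0],[0.42,0,0],50],[[0,0,0],[0.42,0,0],50]]'
python3 - <<'E'
from h import *
s,p,R=state(); print(p,s["time_s"],R.as_matrix().round(3).tolist())
c=imaging.capture("wrist"); W=cloud(c); cv2.imwrite("pics/w7.png",c["pixels"])
for t in ["short_tray","short_box"]:
  for m in finder.masks_of("wrist",t)[:2]:
    w=W[m["mask"]]; w=w[~np.isnan(w[:,0])]; zt=np.percentile(w[:,2],80); w=w[abs(w[:,2]-zt)<.006]
    print(t,round(m["confidence"],2),np.round(m["position"]),[np.round(k,1) for k in cv2.minAreaRect((w[:,:2]*1000).astype(np.float32))],zt.round(4))
E
```

```text
time_s: 21.02
ee_pos: [0.4576, 0.1604, 0.1488]
tool_rot: [0.564, 0.425, 0.565, -0.426]
contact_force: [0.2, 0.1, -2.8]
gripper_width: 0.0569
time_s: 21.43
ee_pos: [0.4526, 0.2892, 0.1488]
tool_rot: [0.565, 0.425, 0.566, -0.425]
contact_force: [0.0, -0.7, -2.9]
gripper_width: 0.0567
time_s: 21.85
ee_pos: [0.4529, 0.2858, 0.1488]
tool_rot: [-0.463, -0.534, -0.463, 0.535]
contact_force: [0.8, -0.3, -3.5]
gripper_width: 0.0568
[0.4528922  0.28584835 0.14882969] 21.85 [[-0.002, 0.99, -0.142], [-0.001, -0.142, -0.99], [-1.0, -0.002, 0.001]]
short_tray 0.95 [295.  66.] [array([447.2, 396.8]), array([90.7, 87.7]), np.float64(81.3)] 0.0047
short_box 0.72 [324. 311.] [array([452.2, 290.7]), array([95. , 59.3]), np.float64(81.8)] 0.1675
short_box 0.19 [470. 169.] [array([534.8, 327.4]), array([39.6, 40.1]), np.float64(74.5)] 0.1047
```

View pics/w7.png

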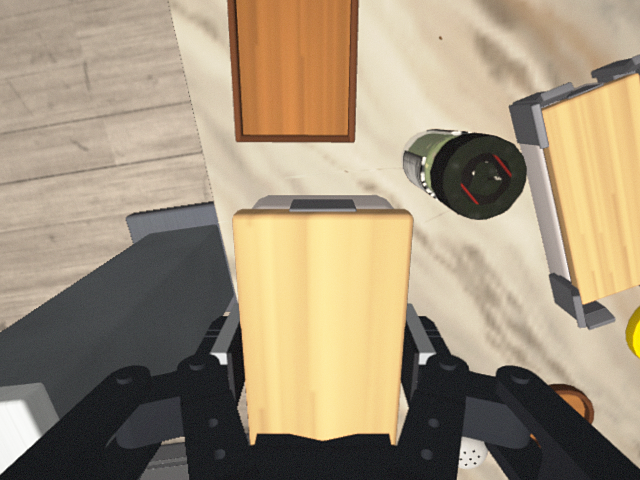

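The tray's near end shows at (295,140). From it the tray centre works out at (450.2,416.6) mm, yaw -8.7°, and the held box already matches that yaw. I move over it and lower.

```bash
python3 -m pendant '[[[0,-3,-18],[0,0,0],50],[[0,-8,-48],[0,0,0],50],[[0,-13,-80],[0,0,0],50],[[0,-18,-110],[0,0,0],50],[[0,-21,-129],[0,0,0],50]]'
python3 -m pendant '[[[0,0,0],[0,0,0],50],[[10,0,0],[0,0,0],50],[[30,0,0],[0,0,0],50],[[55,0,0],[0,0,0],50],[[75,0,0],[0,0,0],50]]'
python3 -m pendant '[[[8,0,0],[0,0,0],50],[[14,0,0],[0,0,0],50],[[18,0,0],[0,0,0],50],[[20,0,0],[0,0,0],50],[[20,0,0],[0,0,0],50]]'
python3 - <<'E'
from h import *
s,p,R=state(); print(p,s["time_s"])
for n in ["scene","side","wrist"]:
 c=imaging.capture(n); cv2.imwrite(f"pics/{n}8.png",c["pixels"]); W=cloud(c)
 for t in ["short_box","short_tray"]:
  for m in finder.masks_of(n,t)[:1]:
    w=W[m["mask"]]; w=w[~np.isnan(w[:,0])]; zt=np.percentile(w[:,2],90); w=w[abs(w[:,2]-zt)<.006]
    print(n,t,round(m["confidence"],2),np.round(m["position"]),[np.round(k,1) for k in cv2.minAreaRect((w[:,:2]*1000).astype(np.float32))],zt.round(4))
E
```

```text
time_s: 22.42
ee_pos: [0.451, 0.4198, 0.1497]
tool_rot: [0.464, 0.534, 0.464, -0.533]
contact_force: [0.8, 0.2, -3.3]
gripper_width: 0.0565
time_s: 22.83
ee_pos: [0.4502, 0.4153, 0.0729]
tool_rot: [-0.464, -0.533, -0.464, 0.535]
contact_force: [-0.1, -0.7, -3.0]
gripper_width: 0.0565
time_s: 23.25
ee_pos: [0.4514, 0.4172, 0.0552]
tool_rot: [0.464, 0.534, 0.463, -0.534]
contact_force: [0.3, 0.3, -2.2]
gripper_width: 0.0565
[0.45143583 0.41721496 0.05519912] 23.25
scene short_box 0.62 [214. 262.] [array([449.5, 413.9]), array([102.4,  60.3]), np.float64(78.1)] 0.0754
scene short_tray 0.59 [218. 288.] [array([447. , 417.2]), array([132.9,  83.1]), np.float64(81.9)] 0.0106
side short_box 0.62 [242. 228.] [array([450.2, 413.9]), array([107.4,  57.6]), np.float64(83.7)] 0.0753
side short_tray 0.82 [246. 255.] [array([452.4, 413.8]), array([134.2,  82.9]), np.float64(81.3)] 0.0098
wrist short_box 0.85 [324. 309.] [array([450.9, 422.6]), array([94.4, 58.5]), np.float64(81.9)] 0.0744
wrist short_tray 0.79 [324. 172.] [array([458.6, 467.9]), array([27. , 84.4]), np.float64(81.8)] 0.0095
```

```bash
python3 -m pendant '[[[8,0,0],[0,0,0],50],[[16,0,0],[0,0,0],50],[[22,0,0],[0,0,0],50],[[24,0,0],[0,0,0],50],[[24,0,0],[0,0,0],50]]'
python3 -m pendant '[[[0.5,0,0],[0,0,0],50],[[1,0,0],[0,0,0],50],[[1.5,0,0],[0,0,0],50],[[2,0,0],[0,0,0],50],[[2,0,0],[0,0,0],50]]'
python3 -m pendant '[[[0.5,0,0],[0,0,0],50],[[0.5,0,0],[0,0,0],50],[[1,0,0],[0,0,0],50],[[1,0,0],[0,0,0],50],[[1,0,0],[0,0,0],50]]'
```

```text
time_s: 24.12
ee_pos: [0.4503, 0.4168, 0.0298]
tool_rot: [-0.463, -0.533, -0.464, 0.535]
contact_force: [-0.2, -0.2, -3.2]
gripper_width: 0.0568
time_s: 24.53
ee_pos: [0.4511, 0.4174, 0.0291]
tool_rot: [0.464, 0.534, 0.464, -0.534]
contact_force: [-0.0, 0.7, -2.1]
gripper_width: 0.0565
time_s: 24.95
ee_pos: [0.4511, 0.4174, 0.029]
tool_rot: [0.464, 0.534, 0.463, -0.534]
contact_force: [-1.6, -2.0, 6.8]
gripper_width: 0.0569
```

```bash
python3 -m pendant '[[[-1,0,0],[0,0,0],55],[[-1,0,0],[0,0,0],63],[[-1,0,0],[0,0,0],74],[[-2,0,0],[0,0,0],82],[[-4,0,0],[0,0,0],85]]'
python3 -m pendant '[[[-10,0,0],[0,0,0],85],[[-40,0,0],[0,0,0],85],[[-80,0,0],[0,0,0],85],[[-120,0,0],[0,0,0],85],[[-155,0,0],[0,0,0],85]]'
python3 -m pendant '[[[0,6,35],[0,0,0],85],[[0,13,73],[0,0,0],85],[[0,20,112],[0,0,0],85],[[0,27,152],[0,0,0],85],[[0,34,192],[0,0,0],85]]'
python3 -m pendant '[[[0,7,40],[-0.08,0,0],85],[[0,14,80],[-0.18,0,0],85],[[0,21,119],[-0.28,0,0],85],[[0,28,156],[-0.36,0,0],85],[[0,35,192],[-0.36,0,0],85]]'
python3 -m pendant '[[[0,0,0],[0,0,0],85],[[0,0,0],[0,0,0],85],[[0,0,0],[0,0,0],85],[[0,0,0],[0,0,0],85],[[0,0,0],[0,0,0],85]]'
python3 - <<'E'
from h import *
s,p,R=state(); print(p,s["time_s"],R.as_matrix().round(3).tolist())
for n in ["scene","wrist","side"]:
 c=imaging.capture(n); cv2.imwrite(f"pics/{n}9.png",c["pixels"]); W=cloud(c); np.savez(n+"9.npz",W=W)
 for t in ["long_box","short_box","base_box","spice_jar","salt_shaker"]:
  for m in finder.masks_of(n,t)[:1]:
    w=W[m["mask"]]; w=w[~np.isnan(w[:,0])]; zt=np.percentile(w[:,2],80); w=w[abs(w[:,2]-zt)<.004]
    print(n,t,round(m["confidence"],2),np.round(m["position"]),[np.round(k,1) for k in cv2.minAreaRect((w[:,:2]*1000).astype(np.float32))],zt.round(4))
E
```

```text
time_s: 25.37
ee_pos: [0.451, 0.4172, 0.0316]
tool_rot: [-0.464, -0.534, -0.464, 0.534]
contact_force: [0.7, 0.5, 0.4]
gripper_width: 0.0848
time_s: 25.78
ee_pos: [0.4512, 0.4174, 0.1899]
tool_rot: [0.464, 0.535, 0.463, -0.533]
contact_force: [1.4, 1.5, 0.3]
gripper_width: 0.0853
time_s: 26.2
ee_pos: [0.4574, 0.221, 0.1879]
tool_rot: [0.464, 0.534, 0.464, -0.533]
contact_force: [0.3, -0.2, -0.5]
gripper_width: 0.0849
time_s: 26.62
ee_pos: [0.4652, 0.0253, 0.1877]
tool_rot: [0.553, 0.442, 0.552, -0.441]
contact_force: [0.0, -0.3, 0.0]
gripper_width: 0.085
time_s: 27.03
ee_pos: [0.465, 0.0288, 0.1869]
tool_rot: [0.552, 0.442, 0.552, -0.442]
contact_force: [-0.8, 0.9, 0.3]
gripper_width: 0.0852
[0.46498153 0.02882355 0.18694598] 27.0333 [[-0.0, 0.976, 0.22], [0.0, 0.22, -0.976], [-1.0, -0.0, -0.0]]
scene long_box 0.64 [355. 365.] [array([463.3,  27.3]), array([ 62.4, 140.3]), np.float64(11.9)] 0.0463
scene short_box 0.82 [214. 268.] [array([446.9, 417.3]), array([107.1,  58.7]), np.float64(81.5)] 0.0486
scene base_box 0.82 [308. 254.] [array([634.9, 292.2]), array([ 77.3, 156.6]), np.fl
[... 345 characters left out ...]
5 [613.  17.] [array([622.1, 210.5]), array([12.3, 19.5]), np.float64(67.7)] 0.0544
wrist salt_shaker 0.8 [453. 103.] [array([529.6, 136.1]), array([28.3, 28. ]), np.float64(81.5)] 0.0865
side long_box 0.97 [247. 373.] [array([466.8,  24.7]), array([ 60.3, 144.5]), np.float64(12.3)] 0.0463
side short_box 0.83 [241. 250.] [array([449.5, 364.6]), array([53.7, 19.2]), np.float64(9.9)] 0.0389
side base_box 0.72 [335. 264.] [array([639.1, 288.7]), array([ 75.6, 159.7]), np.float64(13.7)] 0.047
side spice_jar 0.38 [248. 371.] [array([466.8,  24.7]), array([ 60.3, 144.5]), np.float64(12.3)] 0.0463
side salt_shaker 0.59 [287. 313.] [array([531.8, 126.9]), array([32.6, 18.7]), np.float64(0.5)] 0.0779
```

View pics/scene9.png

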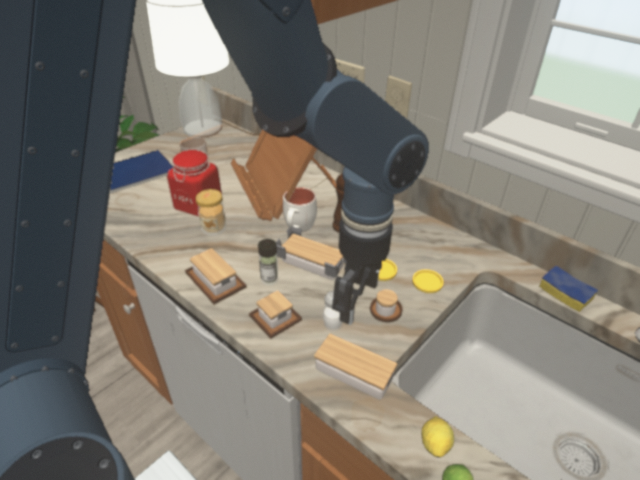

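All three trays hold their boxes; the long box is free at (355,365). I grip it and carry it near the base.

```bash
python3 -m pendant '[[[20,0,2],[0,0,0],85],[[50,0,2],[0,0,0],85],[[85,0,2],[0,0,0],85],[[115,0,2],[0,0,0],85],[[135,0,2],[0,0,0],85]]'
python3 -m pendant '[[[14,0,0],[0,0,0],85],[[22,0,0],[0,0,0],85],[[25,0,0],[0,0,0],85],[[25,0,0],[0,0,0],76],[[25,0,0],[0,0,0],68]]'
python3 -m pendant '[[[0,0,0],[0,0,0],63],[[0,0,0],[0,0,0],59],[[0,0,0],[0,0,0],52],[[0,0,0],[0,0,0],52],[[0,0,0],[0,0,0],52]]' 80
python3 -m pendant '[[[0,0,0],[0,0,0],52],[[-2,0,0],[0,0,0],52],[[-6,0,0],[0,0,0],52],[[-14,0,0],[0,0,0],52],[[-26,0,0],[0,0,0],52]]'
python3 -m pendant '[[[-20,0,0],[0,0,0],52],[[-50,0,0],[0,0,0],52],[[-85,0,0],[0,0,0],52],[[-115,0,0],[0,0,0],52],[[-140,0,0],[0,0,0],52]]'
python3 -m pendant '[[[0,8,-4],[0,0,0],52],[[0,26,-12],[0,0,0],52],[[0,46,-20],[0,0,0],52],[[0,67,-29],[0,0,0],52],[[0,88,-38],[0,0,0],52]]'
python3 -m pendant '[[[0,21,-9],[0,0,0],52],[[0,44,-19],[0,0,0],52],[[0,66,-29],[0,0,0],52],[[0,80,-35],[0,0,0],52],[[0,88,-38],[0,0,0],52]]'
python3 -m pendant '[[[0,0,0],[0,0,0],52],[[0,0,0],[0,0,0],52],[[0,0,0],[0,0,0],52],[[0,0,0],[0,0,0],52],[[0,0,0],[0,0,0],52]]'
python3 - <<'E'
from h import *
s,p,R=state(); print(p,s["time_s"],R.as_matrix().round(3).tolist())
c=imaging.capture("wrist"); W=cloud(c); cv2.imwrite("pics/w10.png",c["pixels"]); np.save("w10.npy",W)
def rect(q): return [np.round(k,1) for k in cv2.minAreaRect((q[:,:2]*1000).astype(np.float32))]
for m in finder.masks_of("wrist","base_box")[:1]:
    w=W[m["mask"]]; w=w[~np.isnan(w[:,0])]; print(m["confidence"],m["position"])
    for a,b in((.043,.049),(.050,.062)): print(rect(w[(w[:,2]>a)&(w[:,2]<b)]))
q=W[(abs(W[...,2]-p[2]-.02)<.008)&(abs(W[...,0]-p[0])<.06)&(abs(W[...,1]-p[1])<.1)]; print("held",rect(q),np.percentile(q[:,2],[5,50,95]))
E
```

```text
time_s: 28.35
ee_pos: [0.4649, 0.0255, 0.0496]
tool_rot: [0.551, 0.442, 0.552, -0.443]
contact_force: [-0.1, 0.2, -0.7]
gripper_width: 0.0849
time_s: 28.77
ee_pos: [0.4662, 0.0253, 0.0274]
tool_rot: [0.552, 0.443, 0.551, -0.442]
contact_force: [-0.4, 0.1, 0.1]
gripper_width: 0.0681
time_s: 29.18
ee_pos: [0.4666, 0.0253, 0.0283]
tool_rot: [0.553, 0.443, 0.551, -0.442]
contact_force: [0.5, 0.1, 7.6]
gripper_width: 0.0586
time_s: 29.6
ee_pos: [0.465, 0.0255, 0.0529]
tool_rot: [0.551, 0.442, 0.552, -0.443]
contact_force: [-0.8, 0.6, -3.6]
gripper_width: 0.0589
time_s: 30.02
ee_pos: [0.4655, 0.0255, 0.1954]
tool_rot: [0.552, 0.443, 0.551, -0.442]
contact_force: [0.4, -0.2, -3.2]
gripper_width: 0.0583
time_s: 30.43
ee_pos: [0.5432, 0.0825, 0.1919]
tool_rot: [0.551, 0.442, 0.552, -0.443]
contact_force: [0.1, -0.6, -3.3]
gripper_width: 0.0589
time_s: 30.85
ee_pos: [0.6218, 0.1395, 0.1913]
tool_rot: [0.552, 0.442, 0.552, -0.442]
contact_force: [-0.1, 0.3, -3.6]
gripper_width: 0.0585
time_s: 31.27
ee_pos: [0.6202, 0.1372, 0.1928]
tool_rot: [0.551, 0.442, 0.552, -0.443]
contact_force: [0.6, 0.9, -3.4]
gripper_width: 0.0585
[0.62018917 0.13718391 0.19283463] 31.2667 [[-0.001, 0.976, 0.216], [-0.0, 0.216, -0.976], [-1.0, -0.001, -0.0]]
0.89 [402.8, 74.4]
[array([648.8, 258.3]), array([63.6, 87.4]), np.float64(13.8)]
[array([654.9, 226.9]), array([82.6, 30.6]), np.float64(13.3)]
held [array([616.1, 150.3]), array([ 86.1, 117.2]), np.float64(12.9)] [0.20859451 0.20967745 0.21091939]
```

View pics/w10.png

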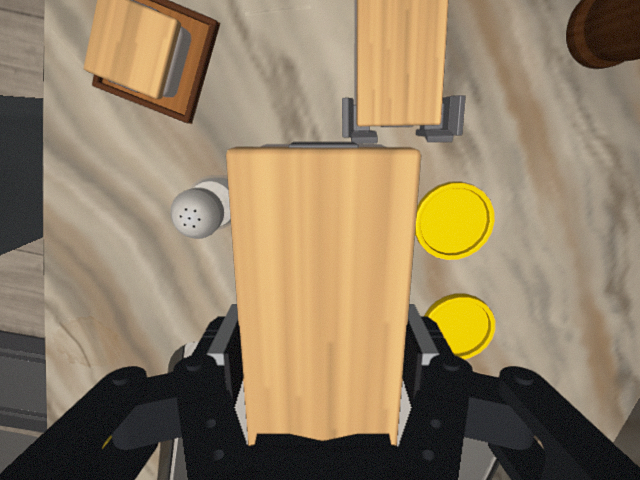

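The near lugs show at (360,118) and (442,118), putting the base at about (639.5,291) mm, yaw 13.4°. Before going over it I check the surroundings for tall things such as the cup.

```bash
python3 - <<'E'
from h import *
W=np.load("side0.npz")["W"]; px=np.load("side0.npz")["px"]
S=np.load("scene0.npz")["W"]
q=np.vstack([W.reshape(-1,3),S.reshape(-1,3)]); q=q[(q[:,0]>.55)&(q[:,0]<.85)&(q[:,1]>.15)&(q[:,1]<.5)&(q[:,2]>.066)]
print(len(q)); H,xe,ye=np.histogram2d(q[:,0],q[:,1],bins=[np.arange(.55,.86,.02),np.arange(.15,.51,.02)])
for i in range(len(xe)-1): print(xe[i].round(2),H[i].astype(int))
b=q[(q[:,0]<.76)]; print(b[:,2].max(), b.min(0))
w=np.load("w10.npy"); 
# section of lugs/lid in base frame
c0=np.array([.6395,.291]); a=np.radians(13.4); d=w.reshape(-1,3); d=d[~np.isnan(d[:,0])]; e=d[:,:2]-c0
u=e@[np.cos(a),np.sin(a)]*1000; v=e@[-np.sin(a),np.cos(a)]*1000; z=d[:,2]
m=(z>.0505)&(z<.064)&(abs(u)<50)&(v>-95)&(v<0); print("lugs u",np.percentile(u[m],[0.5,2,98,99.5]).round(1),"v",np.percentile(v[m],[.5,2,98,99.5]).round(1))
m=(z>.040)&(z<.049)&(v>-45)&(v<-20)&(abs(u)<45); print("lid u",np.percentile(u[m],[1,3,97,99]).round(1))
m=(z>.053)&(z<.064)&(v>-95)&(v<-30); print("lug tops L",np.percentile(u[m&(u<0)],[2,50,98]).round(1),"R",np.percentile(u[m&(u>0)],[2,50,98]).round(1))
m=(z>.040)&(z<.0495)&(v>-95)&(v<-20)&(abs(u)<15); print("lid v mid",np.percentile(v[m],[.5,2,5]).round(1))
E
```

```text
7242
0.55 [ 0  0  0  0  0  0  0  0 55  8  0  0  0  0  0  0  0]
0.57 [0 0 0 0 0 0 0 0 0 0 0 0 0 0 0 0 0]
0.59 [0 0 0 0 0 0 0 0 0 0 0 0 0 0 0 0 0]
0.61 [0 0 0 0 0 0 0 0 0 0 0 0 0 0 0 0 0]
0.63 [0 0 0 0 0 0 0 0 0 0 0 0 0 0 0 0 0]
0.65 [ 0  0  0  0  0  0  0  0  0  0  0  0 25  0  0  0  0]
0.67 [  0   0   0   0   0   0   0   0   0   0   0  36 141 100  45  27  22]
0.69 [  0   0   0   0   0   0   0   0   0   0   2 256 221  68 113  56  36]
0.71 [  0   0   0   0   0   0   0   0   0   0 321 294  29  21  31 163  40]
0.73 [  0   0   0   0   0   0   0   0   0   0 228 126   0   0 178 167  29]
0.75 [  0   0   0   0   0   0   0   0   0   0 213  46  48  66 402  84  51]
0.77 [  0   0   0   0   0   0   0  75 590 169 199   0   0 210 116  36  65]
0.79 [  0   0   0   0   0   0   0 297 307  28 171   0   0 181  60  75  68]
0.81 [  0   0   0   0   0   0   0  25 107   2 158   0   0  11  34  45  63]
0.83 [  0   0   0   0   0   0   0   0   0   0 153   0   0   0   0   6  28]
0.5469560546735028 [0.55003843 0.31286694 0.06605025]
lugs u [-41.2 -41.1  40.4  41.2] v [-81.2 -80.7 -51.8 -50.9]
lid u [-30.  -28.9  27.4  28.6]
lug tops L [-41.2 -35.6 -18. ] R [17.6 35.  40.9]
lid v mid [-70.5 -69.7 -67.8]
```

```bash
python3 - <<'E'
from h import *
q=np.vstack([np.load(f"{n}0.npz")["W"].reshape(-1,3) for n in("side","scene")])
for x0,x1 in((.55,.62),(.62,.66),(.66,.70),(.70,.74)):
  for y0,y1 in((.33,.37),(.37,.40),(.40,.44),(.44,.5)):
    m=(q[:,0]>x0)&(q[:,0]<x1)&(q[:,1]>y0)&(q[:,1]<y1)&(q[:,2]>.066); print(x0,y0,m.sum(), q[m,2].max().round(3) if m.any() else 0, end=" | ")
  print()
E
python3 -m pendant '[[[0,3,-9],[-0.016,0,0],52],[[0,8,-23],[-0.016,0,0],52],[[0,14,-40],[-0.016,0,0],52],[[0,20,-55],[-0.016,0,0],52],[[0,25,-70],[-0.016,0,0],52]]'
python3 -c "
from h import *
s,p,R=state();print(p,R.as_matrix().round(3).tolist())"
```

```text
0.55 0.33 8 0.106 | 0.55 0.37 0 0 | 0.55 0.4 0 0 | 0.55 0.44 0 0 | 
0.62 0.33 0 0 | 0.62 0.37 0 0 | 0.62 0.4 0 0 | 0.62 0.44 0 0 | 
0.66 0.33 0 0 | 0.66 0.37 388 0.547 | 0.66 0.4 371 0.544 | 0.66 0.44 220 0.537 | 
0.7 0.33 445 0.547 | 0.7 0.37 534 0.546 | 0.7 0.4 48 0.508 | 0.7 0.44 442 0.509 | 
time_s: 31.78
ee_pos: [0.6305, 0.2139, 0.1929]
tool_rot: [0.555, 0.438, 0.555, -0.437]
contact_force: [-0.0, -0.0, -3.0]
gripper_width: 0.0586
[0.63045369 0.21387474 0.19290083] [[0.001, 0.972, 0.234], [0.0, 0.234, -0.972], [-1.0, 0.001, -0.0]]
```

```bash
python3 - <<'E'
from h import *
for n in("side","scene"):
  q=np.load(f"{n}0.npz")["W"].reshape(-1,3)
  m=(q[:,0]>.64)&(q[:,0]<.74)&(q[:,1]>.33)&(q[:,1]<.46)
  h,e=np.histogram(q[m,2],np.arange(.06,.6,.03)); print(n,dict(zip(e.round(2),h)))
  m&=(q[:,2]>.066)&(q[:,2]<.4); r=q[m]; print(r.min(0),r[np.argsort(r[:,0])[:200:40]].round(3).tolist())
E
```

```text
side {np.float64(0.06): np.int64(571), np.float64(0.09): np.int64(44), np.float64(0.12): np.int64(0), np.float64(0.15): np.int64(0), np.float64(0.18): np.int64(0), np.float64(0.21): np.int64(0), np.float64(0.24): np.int64(0), np.float64(0.27): np.int64(0), np.float64(0.3): np.int64(0), np.float64(0.33): np.int64(0), np.float64(0.36): np.int64(0), np.float64(0.39): np.int64(0), np.float64(0.42): np.int64(0), np.float64(0.45): np.int64(0), np.float64(0.48): np.int64(92), np.float64(0.51): np.int64(34), np.float64(0.54): np.int64(0), np.float64(0.57): np.int64(0)}
[0.66694285 0.37386811 0.06606008] [[0.667, 0.393, 0.067], [0.682, 0.391, 0.078], [0.693, 0.401, 0.067], [0.698, 0.437, 0.078], [0.704, 0.389, 0.077]]
scene {np.float64(0.06): np.int64(451), np.float64(0.09): np.int64(77), np.float64(0.12): np.int64(3), np.float64(0.15): np.int64(0), np.float64(0.18): np.int64(0), np.float64(0.21): np.int64(0), np.float64(0.24): np.int64(0), np.float64(0.27): np.int64(0), np.float64(0.3): np.int64(0), np.float64(0.33): np.int64(0), np.float64(0.36): np.int64(0), np.float64(0.39): np.int64(0), np.float64(0.42): np.int64(0), np.float64(0.45): np.int64(0), np.float64(0.48): np.int64(138), np.float64(0.51): np.int64(841), np.float64(0.54): np.int64(138), np.float64(0.57): np.int64(0)}
[0.66262425 0.37599435 0.06605025] [[0.663, 0.398, 0.075], [0.677, 0.396, 0.08], [0.688, 0.412, 0.088], [0.69, 0.44, 0.067], [0.695, 0.399, 0.085]]
```

```bash
python3 - <<'E'
from h import *
for n in("side","scene"):
  q=np.load(f"{n}0.npz")["W"].reshape(-1,3); m=(q[:,2]>.30)&(q[:,0]>.45)&(q[:,0]<.95)&(q[:,1]>-.1)&(q[:,1]<.7); r=q[m]
  H,xe,ye=np.histogram2d(r[:,0],r[:,1],bins=[np.arange(.45,1,.1),np.arange(-.1,.75,.1)]); print(n,ye.round(1))
  for i in range(len(xe)-1):
    print(xe[i].round(2),H[i].astype(int),[round(float(r[(r[:,0]>xe[i])&(r[:,0]<=xe[i+1])&(r[:,1]>y)&(r[:,1]<=y+.1),2].min(initial=9)),2) for y in ye[:-1]])
print(np.array(status.observe()["joints"]).round(2))
E
```

```text
side [-0.1  0.   0.1  0.2  0.3  0.4  0.5  0.6  0.7]
0.45 [0 0 0 0 0 0 0 0] [9.0, 9.0, 9.0, 9.0, 9.0, 9.0, 9.0, 9.0]
0.55 [0 0 0 0 0 0 0 0] [9.0, 9.0, 9.0, 9.0, 9.0, 9.0, 9.0, 9.0]
0.65 [  0   0   0   0 145  12   0   0] [9.0, 9.0, 9.0, 9.0, 0.5, 0.5, 9.0, 9.0]
0.75 [  0   0   0   0 343   0   0   0] [9.0, 9.0, 9.0, 9.0, 0.5, 9.0, 9.0, 9.0]
0.85 [  0   0   0   0 329   0   0   0] [9.0, 9.0, 9.0, 9.0, 0.5, 9.0, 9.0, 9.0]
scene [-0.1  0.   0.1  0.2  0.3  0.4  0.5  0.6  0.7]
0.45 [0 0 0 0 0 0 0 0] [9.0, 9.0, 9.0, 9.0, 9.0, 9.0, 9.0, 9.0]
0.55 [0 0 0 0 0 0 0 0] [9.0, 9.0, 9.0, 9.0, 9.0, 9.0, 9.0, 9.0]
0.65 [  0   0   0   0 838 511 149  10] [9.0, 9.0, 9.0, 9.0, 0.5, 0.5, 0.5, 0.5]
0.75 [  0   0   0   0 549   0   0   0] [9.0, 9.0, 9.0, 9.0, 0.5, 9.0, 9.0, 9.0]
0.85 [  0   0   0   0 210   0   0   0] [9.0, 9.0, 9.0, 9.0, 0.5, 9.0, 9.0, 9.0]
[ 0.16  0.63  1.37  0.    1.14 -0.08]
```

A cabinet overhangs at x>0.67, y>0.34, z>0.48, so I lower first and then go forward.

```bash
python3 -m pendant '[[[10,0,0],[0,0,0],52],[[30,0,0],[0,0,0],52],[[50,0,0],[0,0,0],52],[[65,0,0],[0,0,0],52],[[72,0,0],[0,0,0],52]]'
python3 -m pendant '[[[0,3,-9],[0,0,0],52],[[0,9,-25],[0,0,0],52],[[0,16,-44],[0,0,0],52],[[0,23,-63],[0,0,0],52],[[0,27,-73],[0,0,0],52]]'
python3 -m pendant '[[[0,0,0],[0,0,0],52],[[0,0,0],[0,0,0],52],[[0,0,0],[0,0,0],52],[[0,0,0],[0,0,0],52],[[0,0,0],[0,0,0],52]]'
cat > fit.py <<'E'
from h import *
import sys
s,p,R=state(); print(p,s["time_s"],R.as_matrix().round(3).tolist(),s["contact_force"].round(1))
c=imaging.capture("wrist"); w=cloud(c); cv2.imwrite(f"pics/{sys.argv[1]}.png",c["pixels"])
a=np.radians(13.4); d=w.reshape(-1,3); d=d[~np.isnan(d[:,0])]; e=d[:,:2]-[.6395,.291]
u=e@[np.cos(a),np.sin(a)]*1000; v=e@[-np.sin(a),np.cos(a)]*1000; z=d[:,2]
m=(z>.0505)&(z<.064)&(abs(u)<50)&(v>40)&(v<95); print("far lugs",m.sum(),"u",np.percentile(u[m],[0.5,2,98,99.5]).round(1),"v",np.percentile(v[m],[.5,2,98,99.5]).round(1))
zl=p[2]+.0177; m=(abs(z-zl)<.006)&(v>45)&(v<85)&(abs(u)<45); print("held end u",np.percentile(u[m],[.5,2,98,99.5]).round(1),"v",np.percentile(v[m],[98,99.5]).round(1))
for lo,hi in((48,56),(60,68)):
  k=m&(v>lo)&(v<hi); print("held u",lo,np.percentile(u[k],[1,50,99]).round(1))
E
python3 fit.py w11
```

```text
time_s: 32.2
ee_pos: [0.6282, 0.2117, 0.1176]
tool_rot: [0.554, 0.436, 0.557, -0.439]
contact_force: [-0.7, -0.4, -2.9]
gripper_width: 0.0584
time_s: 32.62
ee_pos: [0.6407, 0.2932, 0.1227]
tool_rot: [0.556, 0.439, 0.555, -0.436]
contact_force: [-0.4, -0.6, -2.4]
gripper_width: 0.0587
time_s: 33.03
ee_pos: [0.6395, 0.2878, 0.1209]
tool_rot: [0.555, 0.438, 0.555, -0.438]
contact_force: [0.5, 0.0, -1.5]
gripper_width: 0.0582
[0.6395124  0.28776356 0.12088976] 33.0333 [[-0.0, 0.973, 0.232], [-0.0, 0.232, -0.973], [-1.0, -0.0, 0.0]] [ 0.5  0.  -1.5]
far lugs 2106 u [-42.3 -41.5  39.7  49.7] v [63.8 64.3 81.  92.8]
held end u [-31.  -30.   26.7  27.7] v [68.1 68.8]
held u 48 [-30.8  -1.7  27.4]
held u 60 [-30.7  -1.7  27.4]
```

View pics/w11.png

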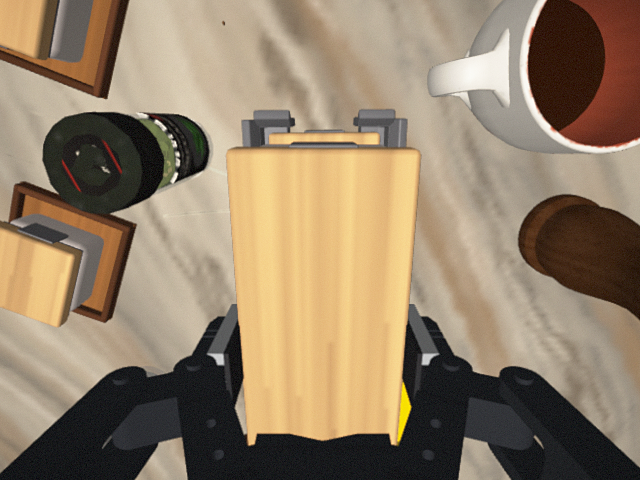

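The far lugs show at (268,118) and (380,118), with the held box between them at (322,150). It is about 1 mm off each way, so I correct and lower to just above the lugs.

```bash
python3 -m pendant '[[[5,1,-1.3],[0,0,0],52],[[14,1,-1.3],[0,0,0],52],[[23,1,-1.3],[0,0,0],52],[[28,1,-1.3],[0,0,0],52],[[30,1,-1.3],[0,0,0],52]]'
python3 -m pendant '[[[0,0,0],[0,0,0],52],[[0,0,0],[0,0,0],52],[[0,0,0],[0,0,0],52],[[0,0,0],[0,0,0],52],[[0,0,0],[0,0,0],52]]'
python3 fit.py w12
```

```text
time_s: 33.5
ee_pos: [0.6388, 0.2899, 0.0885]
tool_rot: [0.554, 0.437, 0.556, -0.439]
contact_force: [-0.1, 0.0, -3.5]
gripper_width: 0.0583
time_s: 33.92
ee_pos: [0.6405, 0.2905, 0.0913]
tool_rot: [0.555, 0.438, 0.555, -0.438]
contact_force: [-0.5, 0.1, -2.5]
gripper_width: 0.0585
[0.64046678 0.29045952 0.09134612] 33.9167 [[0.001, 0.972, 0.233], [0.0, 0.233, -0.973], [-1.0, 0.001, 0.0]] [-0.5  0.1 -2.5]
far lugs 2490 u [-42.3 -41.6  39.5  49.8] v [67.6 68.1 81.1 93. ]
held end u [-29.6 -28.6  28.1  29.2] v [70.5 71.2]
held u 48 [-29.3  -0.2  28.8]
held u 60 [-29.2  -0.2  28.8]
```

View pics/w12.png

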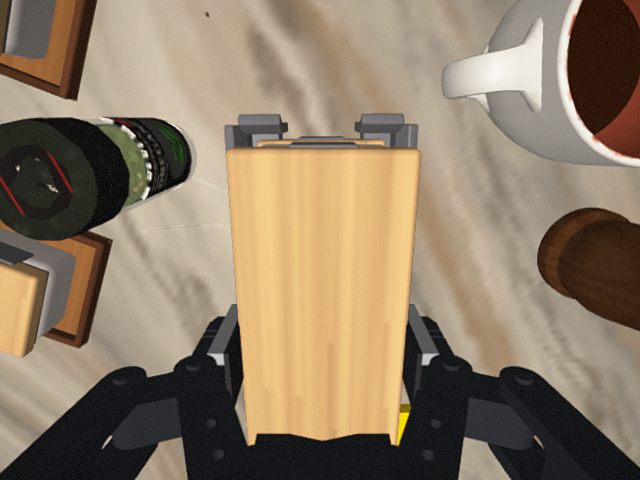

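Gaps look even at both far lugs, (250,125) and (395,125). After a half-millimetre correction I lower in steps, watching the force.

```bash
python3 -m pendant '[[[2,-0.5,0.8],[0,0,0],52],[[5,-0.5,0.8],[0,0,0],52],[[7,-0.5,0.8],[0,0,0],52],[[9,-0.5,0.8],[0,0,0],52],[[10,-0.5,0.8],[0,0,0],52]]'
python3 -m pendant '[[[1,0,0],[0,0,0],52],[[2,0,0],[0,0,0],52],[[3,0,0],[0,0,0],52],[[4,0,0],[0,0,0],52],[[5,0,0],[0,0,0],52]]'
python3 -m pendant '[[[0,0,0],[0,0,0],52],[[0.5,0,0],[0,0,0],52],[[1,0,0],[0,0,0],52],[[1.5,0,0],[0,0,0],52],[[1.5,0,0],[0,0,0],52]]'
```

```text
time_s: 34.38
ee_pos: [0.6395, 0.2894, 0.0802]
tool_rot: [0.555, 0.438, 0.555, -0.438]
contact_force: [0.8, -0.2, -3.0]
gripper_width: 0.0585
time_s: 34.8
ee_pos: [0.6399, 0.2895, 0.0758]
tool_rot: [0.555, 0.438, 0.555, -0.438]
contact_force: [-0.5, -0.6, -3.1]
gripper_width: 0.0583
time_s: 35.22
ee_pos: [0.6399, 0.2895, 0.0745]
tool_rot: [0.555, 0.438, 0.555, -0.438]
contact_force: [-0.6, -0.2, -1.4]
gripper_width: 0.0583
```

```bash
python3 -m pendant '[[[0.5,0,0],[0,0,0],52],[[1,0,0],[0,0,0],52],[[1,0,0],[0,0,0],52],[[1,0,0],[0,0,0],52],[[1,0,0],[0,0,0],52]]'
python3 fit.py w13
```

```text
time_s: 35.63
ee_pos: [0.6399, 0.2895, 0.0745]
tool_rot: [0.555, 0.438, 0.555, -0.438]
contact_force: [-2.7, -0.3, 6.3]
gripper_width: 0.0585
[0.63992881 0.2894888  0.07450048] 35.6333 [[0.001, 0.973, 0.233], [0.0, 0.233, -0.973], [-1.0, 0.001, 0.0]] [-2.7 -0.3  6.3]
far lugs 3905 u [-42.4 -41.8  39.8  40.5] v [51.7 53.4 81.1 81.4]
held end u [-30.4 -29.3  27.4  28.4] v [69.7 70.3]
held u 48 [-30.   -1.   28.1]
held u 60 [-30.   -1.   28.1]
```

Contact came at TCP 0.0745, which puts the box bottom at 0.046, i.e. on the lid and centred between the lugs. I release and withdraw.

```bash
python3 -m pendant '[[[-1,0,0],[0,0,0],57],[[-1,0,0],[0,0,0],64],[[-1,0,0],[0,0,0],74],[[-2,0,0],[0,0,0],82],[[-4,0,0],[0,0,0],85]]'
python3 -m pendant '[[[-6,0,0],[0,0,0],85],[[-18,0,0],[0,0,0],85],[[-35,0,0],[0,0,0],85],[[-50,0,0],[0,0,0],85],[[-55,0,0],[0,0,0],85]]'
python3 -m pendant '[[[-10,-5,25],[0,0,0],85],[[-25,-12,60],[0,0,0],85],[[-40,-20,95],[0,0,0],85],[[-55,-28,130],[0,0,0],85],[[-60,-30,150],[0,0,0],85]]'
python3 -m pendant '[[[0,0,0],[0,0,0],85],[[0,0,0],[0,0,0],85],[[0,0,0],[0,0,0],85],[[0,0,0],[0,0,0],85],[[0,0,0],[0,0,0],85]]'
python3 - <<'E'
from h import *
s,p,R=state(); print(p,s["time_s"],s["contact_force"])
for n in ["side","wrist"]:
 c=imaging.capture(n); cv2.imwrite(f"pics/{n}14.png",cv2.resize(c["pixels"][200:400,180:460],(800,571)) if n=="side" else c["pixels"]); W=cloud(c)
 for t in ["long_box","round_box","square_box","short_box","salt_shaker","spice_jar"]:
  for m in finder.masks_of(n,t)[:1]:
    w=W[m["mask"]]; w=w[~np.isnan(w[:,0])]; zt=np.percentile(w[:,2],85); w=w[abs(w[:,2]-zt)<.005]
    print(n,t,round(m["confidence"],2),np.round(m["position"]),[np.round(k,1) for k in cv2.minAreaRect((w[:,:2]*1000).astype(np.float32))],np.percentile(w[:,2],[5,50,95]).round(4))
E
```

```text
time_s: 36.1
ee_pos: [0.6399, 0.2895, 0.077]
tool_rot: [0.555, 0.438, 0.555, -0.438]
contact_force: [0.2, -0.0, 0.4]
gripper_width: 0.0849
time_s: 36.52
ee_pos: [0.6419, 0.2901, 0.1363]
tool_rot: [0.556, 0.44, 0.554, -0.436]
contact_force: [-0.1, -0.6, 0.8]
gripper_width: 0.0849
time_s: 36.93
ee_pos: [0.6465, 0.1331, 0.1953]
tool_rot: [0.556, 0.439, 0.553, -0.438]
contact_force: [0.4, 0.7, 0.3]
gripper_width: 0.0849
time_s: 37.35
ee_pos: [0.645, 0.1381, 0.1916]
tool_rot: [0.555, 0.437, 0.556, -0.438]
contact_force: [-0.8, -0.1, -0.2]
gripper_width: 0.0846
[0.64495251 0.13807587 0.19163278] 37.35 [-0.76343372 -0.14869248 -0.24673743]
side long_box 0.92 [336. 254.] [array([639.4, 288.9]), array([ 61.3, 146.4]), np.float64(13.0)] [0.0889 0.0916 0.0932]
side round_box 0.69 [349. 335.] [array([635.6,  75.2]), array([44.1, 41.7]), np.float64(82.0)] [0.0409 0.0436 0.0451]
side square_box 0.84 [247. 288.] [array([463.5, 232.5]), array([57.7, 54.2]), np.float64(80.2)] [0.043  0.0456 0.0472]
side short_box 0.71 [242. 239.] [array([451. , 415.4]), array([109.4,  58.1]), np.float64(82.0)] [0.0452 0.0476 0.0493]
side salt_shaker 0.74 [285. 312.] [array([532.4, 129. ]), array([33. , 21.9]), np.float64(8.0)] [0.0762 0.0807 0.0854]
side spice_jar 0.77 [284. 251.] [array([536.1, 324.6]), array([40.9, 38.1]), np.float64(21.1)] [0.0987 0.1044 0.1064]
wrist long_box 0.74 [380.  58.] [array([648.1, 252.2]), array([60.3, 62.7]), np.float64(13.4)] [0.09   0.0913 0.0925]
wrist round_box 0.67 [296. 285.] [array([634.2,  78. ]), array([41.2, 43.1]), np.float64(13.6)] [0.0418 0.0432 0.0443]
wrist square_box 0.66 [103.  40.] [array([463.2, 234.1]), array([55. , 55.2]), np.float64(81.3)] [0.0436 0.0453 0.0466]
wrist salt_shaker 0.88 [174. 196.] [array([530.5, 137.2]), array([28.5, 29.4]), np.float64(67.9)] [0.0825 0.0863 0.0884]
```

View pics/side14.png

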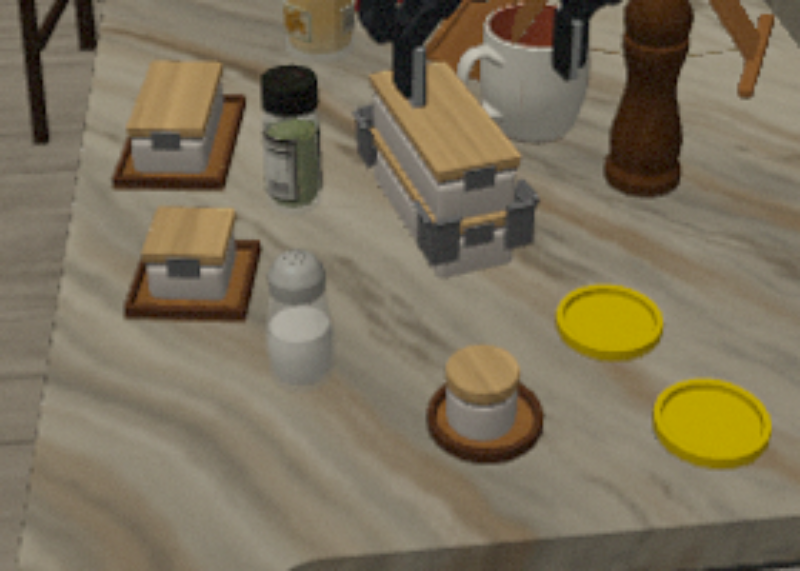

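All four boxes are in place. The long box is seated at (450,150) between the lugs with its lid level at 0.0916, and the shaker and jar stand where they were.

```bash
python3 -c "
from workcell import order
print(order.job_done())"
```

```text
the job is handed in; nothing more can be done
None
```

The job is done and handed in, at about 37.5 s of the 125 s allowed. I moved the round, square and short boxes into their own brown trays, in that order, then stacked the long box on its twin between the lugs. Each box was finished before the next was taken.

My last checks agreed with the task:
- **Lid heights:** the lids measured 0.0436 m (round), 0.0455 m (square), 0.0476 m (short) and 0.0916 m (long). All are within 1 mm of fully seated and level.
- **Placing:** the long box was centred between the far lugs to about 1 mm just before I let go. The others sit well inside their tray rims.
- **Bystanders:** the salt shaker and spice jar showed no visible shift. The gripper ended clear of everything.
- **Forces:** the highest force I read was about 8 N.

The cameras disagreed with each other by up to about 3 mm, so I aligned by the wrist camera. No check failed.

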